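Lock out the powered winch before service

TASK

The crew is about to service the powered winch, so lock it out: first set the drive lever upright to neutral, at the white mark, then clip every danger tag lying on the bench by its snap hook round the front leg of a lockout eye, so that the gate snaps shut behind the bar. When all are on, try the ignition: pull the red knob straight out to its on stop and push it fully home again. Leave the radio, wedge and jar where they are.

Things in the scene. Friction and masses are not known exactly. Their poses are not given: they have to be found in the camera images.
- drive_lever (a joint): Angle of the winch's drive lever, hinged on top of the grey console, swinging towards and away from the robot. 0 = upright = neutral; negative = leaning towards the robot (haul in), positive = away (pay out); range -0.9 to 0.9 rad. It stays where it is left; 2 to 3 N at the ball moves it.
- lever_ball (a point): Centre of the lever's black ball, 32 mm across, at the end of a 12 mm steel lever, 100 mm from the hinge.
- lever_hinge (a point): Point on the lever's hinge axis, level with the console's top, straight below the ball when the lever is in neutral. Its x axis points away from the robot, square to the console's front, y left along the console (the hinge axis), z up; the lever swings in its x-z plane.
- neutral_mark (a point): White mark on top of the black quadrant disc (104 mm across, 10 mm thick, centred on the hinge axis) that stands 19 mm to the right of the lever. Orange mark: haul in; green: pay out. The lever is in neutral when it stands upright, in line with the white mark.
- ignition (a joint): Travel of the pull-on ignition switch: 0 = pushed fully in (off), 0.020 m = pulled fully out (on). A detent holds it at either end; it takes about 6 N to pull or push it past the middle.
- ignition_knob (a point): Centre of the red round ignition knob on the console's front: 36 mm across, 24 mm deep, on a 12 mm stem. It pulls level, straight out along -x of this point (towards the robot), by 20 mm. Pushed in, this point is 32 mm in front of the console's face and 22 mm below its top. It can be pinched from above across its width (y).
- eye1 (a point): Lockout eye 1 of 4 (leftmost, next to the console): an inverted U of 10 mm round steel bar, 71 mm high. This point is in the upright FRONT leg (nearest the robot), 30 mm above the bench; the rear leg stands 70 mm behind it along +x of this point (z up). All eyes stand on a yellow plate, 6 mm thick, lying on the bench and ending 27 mm this side of the front legs.
- eye2 (a point): The same point of eye 2. The eyes stand in a row along their y axis, 100 mm apart, and are alike. The console's side is 125 mm to the left of eye 1.
- eye3 (a point): The same point of lockout eye 3 in the row.
- eye4 (a point): The same point of lockout eye 4, the rightmost (-y) of the row.
- tag1_grip (a point): Danger tag on a large snap hook, one rigid piece, 177 mm long, 160 g, lying flat; may be absent (None). This point is the centre of its brass grip block (30 mm in x, 20 mm wide in y, 20 mm high, bench 10 mm below it). x points along the hook to its bend, z up. White tag plate with a red band and black lines behind the block: x -73 to -13 mm, 62 mm wide, 6 mm thick.
- tag2_grip (a point): Tag 2, all four are alike; may be absent. The hook, in this point's frame: a flat loop of 12 mm bar, centred 1.5 mm below this point, x 10 to 104 mm, 56 mm wide over all, 32 mm inside. Spine along y = +22 mm; inside of the bend at x = 92 mm; the nose comes back along y = -22 mm and ends at x = 68 mm. The side y = -22 from x = 16 (hinge) to 68 mm (nose) is closed by the gate.
- tag3_grip (a point): Tag 3; may be absent. How it clips: hook level, an upright bar beside the gate at x = 45 to 60 mm; move the hook along its own -y so the bar swings the gate inwards (1.5 N, rising to 4 N) until the bar's centre is at y = -6 to 0 mm, clear of the nose; then draw the hook back along its own -x until the bar lies in the bend (x about 86 mm) and the gate snaps shut.
- tag4_grip (a point): Tag 4; may be absent. Clipped and let go, the hook rests on the yellow plate and the tag plate on the bench; it may swing freely round the bar, which then lies anywhere inside the loop.
- tag1_gate (a joint): Angle of the yellow 9 mm thick gate bar of tag1's snap hook: 0 = shut (spring-loaded), grows to 1.0 rad as it is pushed inwards. None if the tag is absent.
- tag2_gate (a joint): Angle of the yellow 9 mm thick gate bar of tag2's snap hook: 0 = shut (spring-loaded), grows to 1.0 rad as it is pushed inwards. None if the tag is absent.
- tag3_gate (a joint): Angle of the yellow 9 mm thick gate bar of tag3's snap hook: 0 = shut (spring-loaded), grows to 1.0 rad as it is pushed inwards. None if the tag is absent.
- tag4_gate (a joint): Angle of the yellow 9 mm thick gate bar of tag4's snap hook: 0 = shut (spring-loaded), grows to 1.0 rad as it is pushed inwards. None if the tag is absent.
- radio: Bystander: black two-way radio standing upright, 35 x 58 mm, 120 mm high plus a 70 mm aerial; origin at its underside.
- wedge: Bystander: orange felling wedge lying flat, about 135 x 55 mm, 20 mm high; origin at its underside.
- jar: Bystander: white jar with a blue cap, 72 mm across, 90 mm high, left of the tags; origin at its underside.

How it is judged:
On the way, in this order (a step that is already met when the one before it is completed fails the run):
1. the drive lever stands still in neutral (value of joint drive_lever between -0.09 and 0.09 rad and velocity of joint drive_lever between -0.1 and 0.1 rad/s), for 0.3 s.
2. every tag present is clipped on an eye, gate shut (value of joint each of tag1_gate, tag2_gate, tag3_gate, tag4_gate below 0.08 rad and ((x of eye1 in the frame of tag1_grip between 0.022 and 0.094 m and y of eye1 in the frame of tag1_grip between -0.019 and 0.019 m and z of eye1 in the frame of tag1_grip between -0.035 and 0.045 m) or (x of eye2 in the frame of tag1_grip between 0.022 and 0.094 m and y of eye2 in the frame of tag1_grip between -0.019 and 0.019 m and z of eye2 in the frame of tag1_grip between -0.035 and 0.045 m) or (x of eye3 in the frame of tag1_grip between 0.022 and 0.094 m and y of eye3 in the frame of tag1_grip between -0.019 and 0.019 m and z of eye3 in the frame of tag1_grip between -0.035 and 0.045 m) or (x of eye4 in the frame of tag1_grip between 0.022 and 0.094 m and y of eye4 in the frame of tag1_grip between -0.019 and 0.019 m and z of eye4 in the frame of tag1_grip between -0.035 and 0.045 m)) and ((x of eye1 in the frame of tag2_grip between 0.022 and 0.094 m and y of eye1 in the frame of tag2_grip between -0.019 and 0.019 m and z of eye1 in the frame of tag2_grip between -0.035 and 0.045 m) or (x of eye2 in the frame of tag2_grip between 0.022 and 0.094 m and y of eye2 in the frame of tag2_grip between -0.019 and 0.019 m and z of eye2 in the frame of tag2_grip between -0.035 and 0.045 m) or (x of eye3 in the frame of tag2_grip between 0.022 and 0.094 m and y of eye3 in the frame of tag2_grip between -0.019 and 0.019 m and z of eye3 in the frame of tag2_grip between -0.035 and 0.045 m) or (x of eye4 in the frame of tag2_grip between 0.022 and 0.094 m and y of eye4 in the frame of tag2_grip between -0.019 and 0.019 m and z of eye4 in the frame of tag2_grip between -0.035 and 0.045 m)) and ((x of eye1 in the frame of tag3_grip between 0.022 and 0.094 m and y of eye1 in the frame of tag3_grip between -0.019 and 0.019 m and z of eye1 in the frame of tag3_grip between -0.035 and 0.045 m) or (x of eye2 in the frame of tag3_grip between 0.022 and 0.094 m and y of eye2 in the frame of tag3_grip between -0.019 and 0.019 m and z of eye2 in the frame of tag3_grip between -0.035 and 0.045 m) or (x of eye3 in the frame of tag3_grip between 0.022 and 0.094 m and y of eye3 in the frame of tag3_grip between -0.019 and 0.019 m and z of eye3 in the frame of tag3_grip between -0.035 and 0.045 m) or (x of eye4 in the frame of tag3_grip between 0.022 and 0.094 m and y of eye4 in the frame of tag3_grip between -0.019 and 0.019 m and z of eye4 in the frame of tag3_grip between -0.035 and 0.045 m)) and ((x of eye1 in the frame of tag4_grip between 0.022 and 0.094 m and y of eye1 in the frame of tag4_grip between -0.019 and 0.019 m and z of eye1 in the frame of tag4_grip between -0.035 and 0.045 m) or (x of eye2 in the frame of tag4_grip between 0.022 and 0.094 m and y of eye2 in the frame of tag4_grip between -0.019 and 0.019 m and z of eye2 in the frame of tag4_grip between -0.035 and 0.045 m) or (x of eye3 in the frame of tag4_grip between 0.022 and 0.094 m and y of eye3 in the frame of tag4_grip between -0.019 and 0.019 m and z of eye3 in the frame of tag4_grip between -0.035 and 0.045 m) or (x of eye4 in the frame of tag4_grip between 0.022 and 0.094 m and y of eye4 in the frame of tag4_grip between -0.019 and 0.019 m and z of eye4 in the frame of tag4_grip between -0.035 and 0.045 m))), for 0.2 s.
3. the ignition knob is pulled out to its on stop (value of joint ignition above 0.016 m), for 0.2 s.
4. the ignition knob is pushed home again (value of joint ignition below 0.003 m), for 0.2 s.
At the end, for the whole second after the job is handed in: The drive lever is within 0.09 rad of upright, the ignition knob within 3 mm of fully in, and every tag present stays with the front leg of an eye inside its hook and its gate shut (below 0.08 rad) (all of step 2 and value of joint drive_lever between -0.09 and 0.09 rad and value of joint ignition below 0.003 m); the robot touches nothing.
It fails at once if the jar is shoved more than 50 mm or knocked over (distance of jar from where it was at the start of the episode above 0.05 m or angle between jar's own z axis and vertical above 0.5 rad).
It fails at once if the radio is shoved more than 50 mm or knocked over (distance of radio from where it was at the start of the episode above 0.05 m or angle between radio's own z axis and vertical above 0.5 rad).
It fails at once if the wedge is shoved more than 50 mm or knocked over (distance of wedge from where it was at the start of the episode above 0.05 m or angle between wedge's own z axis and vertical above 0.5 rad).
Of tag1, tag2, tag3, tag4 only 2 to 4 are there at a start; the rules pass over those that are not, and their reading is None.
At some moment in a run one of tag1, tag2, tag3, tag4 may be knocked a few centimetres aside while the robot is not near it.
Once in a run the grip may slacken for a moment while it holds something.
It also fails if it takes over 210 s, if anything falls off the work surface, if the arm or the gripper's body presses on something with over 40 N, if the wrist force passes 120 N, or if a joint passes its speed limit or range.

ROBOT

A 6-joint arm with a two-finger parallel gripper is mounted at the origin on the work surface. World frame = base frame: x ahead of the robot, y to its left, z up, the work surface at z = 0. Lengths are in m, angles in rad, forces in N, time in s.
With the tool pointing down it reaches from about 0.25 to 0.725 m from the base axis. Payload 4 kg.
Tool frame: the origin (TCP) lies at the very end of the fingers, on their centre line; the grasp point (between the pads) lies 19 mm behind it; z points along the fingers, y is the direction in which the jaws open and shut (so a half turn about z gives the same grasp; the last joint's range is limited). The gripper opens to 85 mm and grips with 20 to 120 N. Pads are 22 mm wide; open, the fingers measure 114 mm over their backs; the gripper's body (76 mm by 85 mm) begins 54 mm behind the grasp point. The pads swing forward as they close: fully open they stand 13 mm farther back than shut.
Start: joints at [1.292, 0.241, 0.005, 1.335, 0, 1.571], TCP at [0.138, 0.481, 0.231] pointing down, gripper open.
Joint ranges: [-2.72, 2.72], [-1.05, 1.87], [-1.09, 1.28], [-1.99, 2.15], [-1.42, 1.44], [-3.14, 3.14]. Speed limits (rad/s): [2.79, 2.79, 3.14, 3.14, 3.14, 3.14].

INTERFACE

Orientations are given as a unit quaternion [x, y, z, w].
In Python, from workcell import bot gives the robot as it stands.
- The arm moves only by the shell command python3 -m crank 'ROWS'. ROWS is JSON, a list that holds one entry, the list of rows, each a list of 5 numbers: the shift along the tool's x, y, z in mm, then the turn about the tool's z in degrees, then the closure in counts, from 0 (fully open) to 255 (shut). In form: [[[tx, ty, tz, turn, grip], ...]]. A call has 1 to 12 rows; each row shifts and turns the pose as measured when the row begins, along the tool's axes as they then stand; what a row does not reach is not made up. A row lasts 1/8 s, in which the tool goes at most 62.5 mm and 10.7 degrees, less where a joint would pass 70% of its speed; a pose out of reach is approached as far as the arm can. A call is refused whole if a number of a shift passes 62.5 or a number of a turn 10.7, either way. A call with a gripper value outside its range is refused whole. The fingers move at their own pace and stop on an object; the grip force is fixed at half the most. Time passes only in rows, so rows that do not move let the fingers close. It gives the time, the measured TCP pose, the force and the opening at its end, in the units of the state.
- bot.get_obs(): the state, without advancing time (a new reading comes with each control period).
- bot.camera(name): name is "scene" or "top" or "wrist"; returns a dict with "img" (400x640x3 uint8, blue, green, red), "depth" (400x640 float32, m along the optical axis (not along the pixel's ray), 0 where there is no reading), "fx", "fy", "cx", "cy" (pixels), "R" (3x3) and "t" (3): a world point X has camera coordinates R X + t; the wrist camera has in their place "T_tool_cam" (4x4, takes a point from camera to tool coordinates, whose origin is the TCP and whose axes are the flange's). Camera axes: x right, y down, z forward; pixel columns grow to the right and rows downward; lengths in m; the calibration is good to about 2 mm. A picture is of the moment at which its call begins: read the wrist's pose just before it.
- bot.job_done(): hands the job in, once; it reports no verdict.
The state is a dict: "clock": time; "joint_pos": joint angles; "joint_vel": joint speeds; "tau": joint torques, N m; "eef_pos": TCP position; "tool_rot": TCP orientation; "ft_force": force on the tool from outside, world axes, zero at the start; "ft_torque": the same for the moment, N m; "grip_width": finger opening in m.
Only numpy, scipy, OpenCV 4.12 (cv2) and the standard library are available. Lean on these libraries where they do the work, as an engineer would, in place of code of your own. Each camera call takes 0.05 s, during which the arm holds its last target.

## Working session

There is one attempt and no reset: what is moved stays moved. The work goes in short steps, Python scripts to look and compute and a shell command to move; the robot and the scene stay as the last step left them, time stands still between calls to the robot, and variables do not carry over. Pictures are saved under pics/ and viewed, and the job is handed in when it is done.

```bash
ls; mkdir -p pics
python3 - <<'E'
from workcell import bot
import cv2
print(bot.get_obs())
for n in ["scene","top","wrist"]:
    c=bot.camera(n); cv2.imwrite(f"pics/{n}0.png",c["img"])
    print(n,{k:v for k,v in c.items() if k not in("img","depth")})
E
```

```text
pics
{'clock': 0.0, 'joint_pos': array([ 1.29202468e+00,  2.41444972e-01,  3.74683356e-03,  1.33520728e+00,
       -2.52860622e-06,  1.57077792e+00]), 'joint_vel': array([-3.16692030e-04,  9.27406028e-05,  5.96234107e-04, -2.73198350e-03,
       -1.04390767e-03, -5.79570435e-04]), 'tau': array([ 9.09293904e-04, -3.72314930e+01,  2.52409351e+01,  1.68378308e-02,
        8.20822152e-05,  7.15101898e-07]), 'eef_pos': array([0.13741631, 0.48009633, 0.23040561]), 'tool_rot': array([ 1.38925728e-01,  9.90302242e-01, -1.04449135e-03, -1.45270636e-04]), 'ft_force': array([ 0.18581378, -0.36455994, -0.97386774]), 'ft_torque': array([-0.00340842,  0.03141381,  0.02010569]), 'grip_width': 0.0854898651830512}
scene {'fx': 372.45256658869766, 'fy': 372.45256658869766, 'cx': 317.76778706079045, 'cy': 199.80803292186212, 'R': array([[ 0.68442593,  0.72906515, -0.0050159 ],
       [ 0.59337086, -0.56101112, -0.57721535],
       [-0.42364157,  0.39208486, -0.81657656]]), 't': array([-0.38472651, -0.25600538,  1.76959328])}
top {'fx': 402.67335555693063, 'fy': 402.67335555693063, 'cx': 319.84027135452203, 'cy': 196.01165507906757, 'R': array([[-2.30243113e-02, -9.99734797e-01,  4.66428677e-04],
       [-9.95840464e-01,  2.28934775e-02, -8.81910369e-02],
       [ 8.81569702e-02, -2.49502644e-03, -9.96103470e-01]]), 't': array([0.02569534, 0.56398978, 1.63129567])}
wrist {'fx': 345.5724789498641, 'fy': 345.5724789498641, 'cx': 320.55478992431824, 'cy': 199.50332623938155, 'T_tool_cam': array([[ 2.78537074e-04, -9.53390053e-01, -3.01740500e-01,
         7.76109088e-02],
       [ 9.99999893e-01,  1.54427308e-04,  4.35167254e-04,
        -2.70084082e-04],
       [-3.68287158e-04, -3.01740589e-01,  9.53389994e-01,
        -1.43004952e-01],
       [ 0.00000000e+00,  0.00000000e+00,  0.00000000e+00,
         1.00000000e+00]])}
```

View pics/scene0.png

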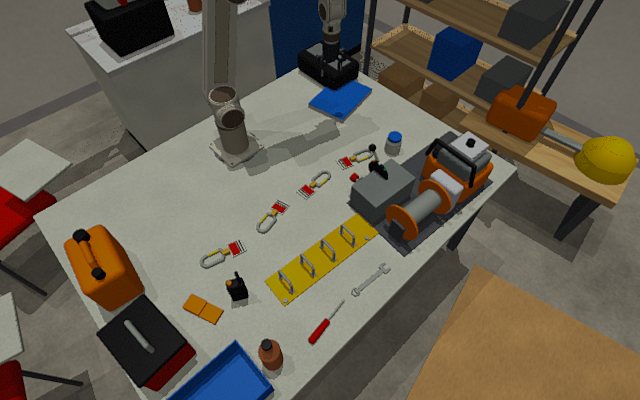

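View pics/top0.png

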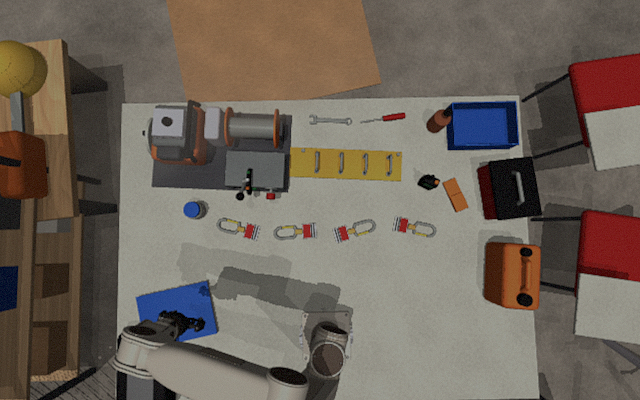

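View pics/wrist0.png

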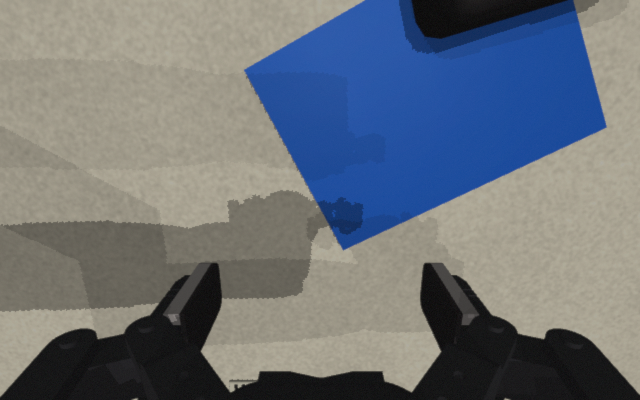

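All four tags are in a row at about row 230 in the top view. The console is at (258,170) and the eyes at row 162. I'll enlarge these areas.

```bash
cat > h.py <<'E'
from workcell import bot
import numpy as np, cv2
from scipy.spatial.transform import Rotation as Ro
def cam(n):
    o=bot.get_obs(); c=bot.camera(n)
    if n=="wrist":
        T=np.eye(4);T[:3,:3]=Ro.from_quat(o["tool_rot"]).as_matrix();T[:3,3]=o["eef_pos"]
        M=T@c["T_tool_cam"]
    else:
        M=np.eye(4);M[:3,:3]=c["R"].T;M[:3,3]=-c["R"].T@c["t"]
    c["M"]=M; return c
def onz(c,u,v,z):  # pixel ray at height z
    d=c["M"][:3,:3]@np.array([(u-c["cx"])/c["fx"],(v-c["cy"])/c["fy"],1]);o=c["M"][:3,3]
    return o+d*(z-o[2])/d[2]
def dep(c,u,v):
    Z=c["depth"][int(v),int(u)];return c["M"][:3,:3]@np.array([(u-c["cx"])/c["fx"]*Z,(v-c["cy"])/c["fy"]*Z,Z])+c["M"][:3,3]
def proj(c,X):
    p=np.linalg.inv(c["M"])@np.append(X,1);return p[0]/p[2]*c["fx"]+c["cx"],p[1]/p[2]*c["fy"]+c["cy"]
def crop(c,x0,y0,x1,y1,s,name):
    im=cv2.resize(c["img"][y0:y1,x0:x1],None,fx=s,fy=s,interpolation=cv2.INTER_CUBIC)
    cv2.imwrite(name,im)
def save(c,p):
    np.savez(p,**c)
def load(p):
    return dict(np.load(p))
E
python3 - <<'E'
from h import *
c=cam("top"); save(c,"top.npz")
crop(c,180,130,300,250,5,"pics/t1.png");crop(c,290,130,450,250,5,"pics/t2.png")
for n,(u,v) in dict(t1=(241,231),t2=(303,231),t3=(347,234),t4=(409,228),e1=(317,172),e2=(341,173),e3=(366,174),e4=(391,175),ball=(240,196),knob=(271,196),constop=(270,165),radio=(428,182),jar=(194,209)).items(): print(n,dep(c,u,v).round(3), onz(c,u,v,.01).round(3))
E
```

```text
t1 [0.429 0.34  0.015] [0.429 0.341 0.01 ]
t2 [0.423 0.085 0.011] [0.423 0.085 0.01 ]
t3 [ 0.406 -0.096  0.005] [ 0.406 -0.095  0.01 ]
t4 [ 0.425 -0.35   0.019] [ 0.425 -0.352  0.01 ]
e1 [0.667 0.022 0.009] [0.667 0.022 0.01 ]
e2 [ 0.66  -0.078  0.01 ] [ 0.66  -0.078  0.01 ]
e3 [ 0.655 -0.183  0.002] [ 0.653 -0.182  0.01 ]
e4 [ 0.647 -0.286  0.01 ] [ 0.647 -0.286  0.01 ]
ball [0.554 0.304 0.215] [0.573 0.344 0.01 ]
knob [0.561 0.203 0.116] [0.57  0.215 0.01 ]
constop [0.681 0.204 0.124] [0.701 0.218 0.01 ]
radio [ 0.601 -0.409  0.118] [ 0.614 -0.439  0.01 ]
jar [0.519 0.512 0.082] [0.524 0.534 0.01 ]
```

View pics/t1.png

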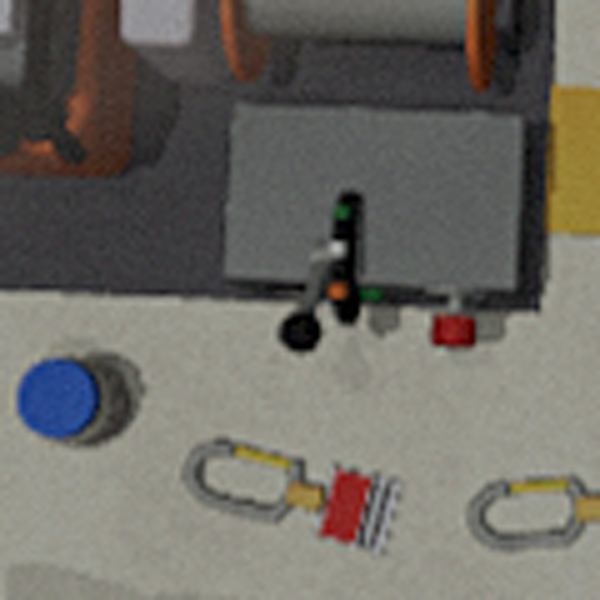

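View pics/t2.png

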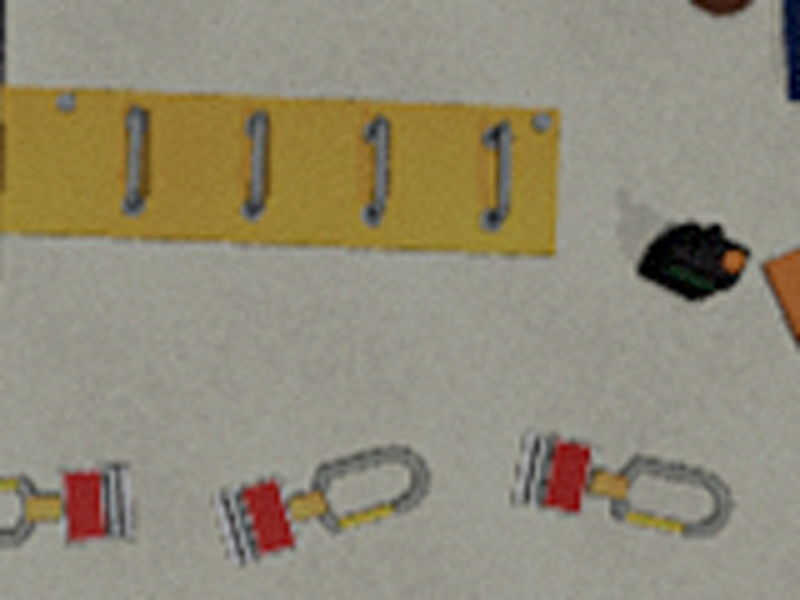

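```bash
cat >> h.py <<'E'
def yaw(o=None):
    o=o or bot.get_obs();R=Ro.from_quat(o["tool_rot"]).as_matrix();return np.degrees(np.arctan2(R[1,0],R[0,0]))
def plan(pos,yw=None,step=50,turn=10):
    o=bot.get_obs();p=o["eef_pos"];R=Ro.from_quat(o["tool_rot"]).as_matrix();y0=yaw(o)
    dy=0 if yw is None else (yw-y0+180)%360-180
    d=(np.array(pos)-p)*1000
    n=max(1,int(np.ceil(max(np.abs(d).max()/step,np.linalg.norm(d)/60,abs(dy)/turn))))
    print("yaw %.1f pos %s need world mm %s turn %.1f rows %d"%(y0,p.round(4),d.round(1),-dy,n))
    for i in range(n):
        Ri=Ro.from_euler('z',dy*i/n,degrees=True).as_matrix()@R
        print([round(float(a),1) for a in Ri.T@d/n],round(-dy/n,1))
E
python3 - <<'E'
from h import *
plan([.47,.29,.33],176)
E
```

```text
yaw 164.0 pos [0.1375 0.4803 0.2307] need world mm [ 332.5 -190.3   99.3] turn -12.0 rows 7
[-53.2, -13.1, -14.2] -1.7
[-52.7, -14.7, -14.2] -1.7
[-52.3, -16.2, -14.2] -1.7
[-51.8, -17.8, -14.2] -1.7
[-51.2, -19.3, -14.2] -1.7
[-50.6, -20.8, -14.2] -1.7
[-50.0, -22.3, -14.1] -1.7
```

```bash
python3 -m crank '[[[-53,-13,-25,-1.7,0],[-53,-15,-25,-1.7,0],[-52,-16,-14,-1.7,0],[-52,-18,-14,-1.7,0],[-51,-19,-14,-1.7,0],[-51,-21,-14,-1.7,0],[-50,-22,-14,-1.7,0],[0,0,0,0,0]]]'
python3 - <<'E'
from h import *
plan([.47,.29,.33],176)
c=cam("wrist");save(c,"w1.npz");cv2.imwrite("pics/w1.png",c["img"])
E
```

```text
clock: 1.2
eef_pos: [0.4806, 0.2866, 0.3515]
tool_rot: [0.03, 1.0, -0.002, -0.001]
ft_force: [-0.2, -0.3, 0.1]
grip_width: 0.0856
yaw 176.6 pos [0.4806 0.2866 0.3515] need world mm [-10.6   3.4 -21.5] turn 0.6 rows 1
[10.8, 2.9, 21.5] 0.6
```

View pics/w1.png

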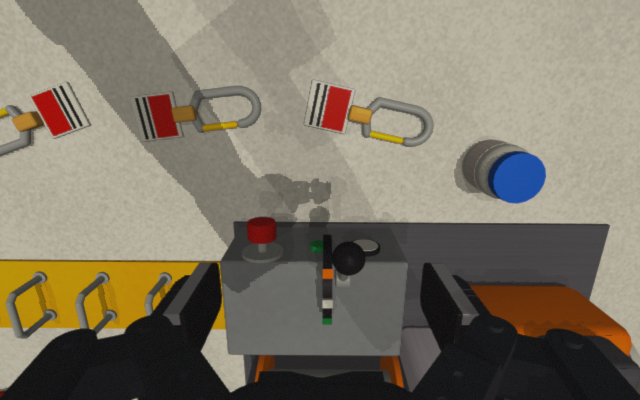

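The ball is at (349,258), the disc at columns 322-332, the knob at (261,230), and the console's front top edge at about row 262. Tags 1 and 2 are at the top.

Run:
```python
from h import *
c=load("w1.npz")
d=dep(c,349,258);o=c["M"][:3,3];r=(d-o)/np.linalg.norm(d-o);print("ball top",d.round(4),"centre",(d+r*.016).round(4))
print("conf top",dep(c,300,290).round(4),dep(c,240,330).round(4))
z=dep(c,300,290)[2]
for p in [(222,261),(407,263),(229,354),(409,355)]: print(p,onz(c,*p,z).round(4),dep(c,p[0]+(5 if p[0]<300 else -5),p[1]+(5 if p[1]<300 else -5)).round(4))
print("disc front/back/top", [dep(c,327,v).round(3) for v in (240,255,272,290,305,318)])
print("knob",dep(c,261,235).round(4),[dep(c,u,228).round(4) for u in(249,255,261,267,273)])
crop(c,210,200,420,360,3.7,"pics/w1c.png")
crop(c,100,60,460,170,2.2,"pics/w1t.png")
```

```text
ball top [0.5487 0.3076 0.2127] centre [0.5561 0.3084 0.1985]
conf top [0.636  0.251  0.1216] [0.6928 0.1683 0.1183]
(222, 261) [0.5911 0.1605 0.1216] [0.5991 0.1649 0.1197]
(407, 263) [0.6063 0.3821 0.1216] [0.613  0.3763 0.1211]
(229, 354) [0.727  0.15   0.1216] [0.7202 0.1574 0.1206]
(409, 355) [0.7417 0.3869 0.1216] [0.798  0.3976 0.0485]
disc front/back/top [array([0.568, 0.288, 0.127]), array([0.576, 0.287, 0.15 ]), array([0.587, 0.286, 0.167]), array([0.606, 0.285, 0.172]), array([0.621, 0.284, 0.177]), array([0.645, 0.283, 0.167])]
knob [0.5623 0.2099 0.1164] [array([0.5539, 0.1959, 0.113 ]), array([0.5533, 0.2036, 0.1156]), array([0.5533, 0.2109, 0.1165]), array([0.5552, 0.2172, 0.1127]), array([0.5584, 0.2232, 0.1059])]
```

View pics/w1c.png

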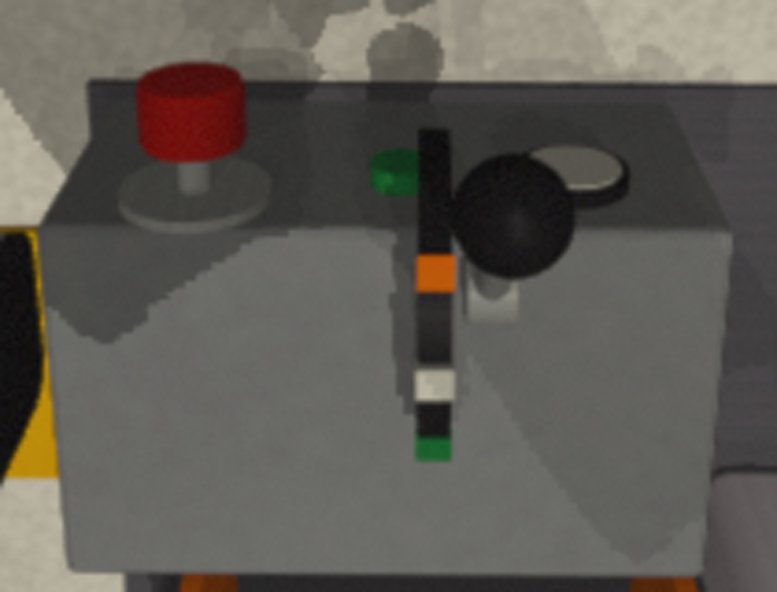

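View pics/w1t.png

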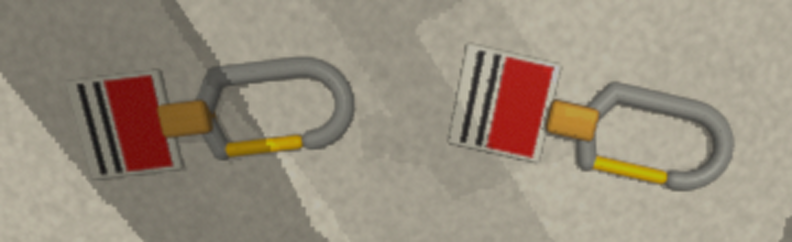

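Run:
```python
from h import *
plan([.556,.3084,.25],176.1)
```

```text
yaw 176.7 pos [0.479  0.2874 0.3511] need world mm [  77.    21.  -101.1] turn 0.6 rows 3
[-25.3, 8.6, 33.6] 0.2
[-25.3, 8.7, 33.6] 0.2
[-25.3, 8.8, 33.6] 0.2
```

```bash
python3 -m crank '[[[-26,9,34,0.3,0],[-26,9,34,0.3,0],[-26,8,30,0,0],[0,0,0,0,0]]]'
python3 - <<'E'
from h import *
plan([.556,.3084,.179],176.1)
E
```

```text
clock: 1.75
eef_pos: [0.555, 0.3122, 0.2498]
tool_rot: [0.031, 1.0, -0.002, -0.003]
ft_force: [-0.9, -0.5, 0.6]
grip_width: 0.0857
yaw 176.4 pos [0.555  0.3122 0.2498] need world mm [  1.   -3.8 -70.8] turn 0.3 rows 2
[-0.8, -1.7, 35.4] 0.2
[-0.8, -1.7, 35.4] 0.2
```

```bash
python3 -m crank '[[[-1,-2,35,0,0],[0,-1,34,0,0],[0,0,2,0,100],[0,0,0,0,200],[0,0,0,0,200],[0,0,0,0,200],[0,0,0,0,200]]]'
python3 - <<'E'
from h import *
plan([.556,.3084,.179],176.1)
E
```

```text
clock: 2.62
eef_pos: [0.5516, 0.3076, 0.1856]
tool_rot: [0.03, 1.0, -0.006, 0.0]
ft_force: [2.5, 0.7, -6.7]
grip_width: 0.0291
yaw 176.6 pos [0.5516 0.3076 0.1856] need world mm [ 4.4  0.8 -6.6] turn 0.5 rows 1
[-4.4, 1.1, 6.6] 0.5
```

```bash
python3 -m crank '[[[-8.3,0,-6.3,0,200],[-8.6,0,-5.3,0,200],[-9,0,-4.3,0,200],[-9.3,0,-3.4,0,200],[-9.7,0,-2.5,0,200],[-9.9,0,-1.5,0,200],[0,0,0,0,200]]]'
python3 - <<'E'
from h import *
plan([.622,.304,.200],176.1)
c=cam("wrist");save(c,"w2.npz");crop(c,180,180,480,400,2.6,"pics/w2.png")
E
```

```text
clock: 3.5
eef_pos: [0.6105, 0.3041, 0.2099]
tool_rot: [0.032, 0.999, -0.006, -0.001]
ft_force: [2.3, -1.0, -2.7]
grip_width: 0.0188
yaw 176.3 pos [0.6105 0.3041 0.2099] need world mm [11.5 -0.1 -9.9] turn 0.2 rows 1
[-11.4, 0.8, 9.8] 0.2
```

View pics/w2.png

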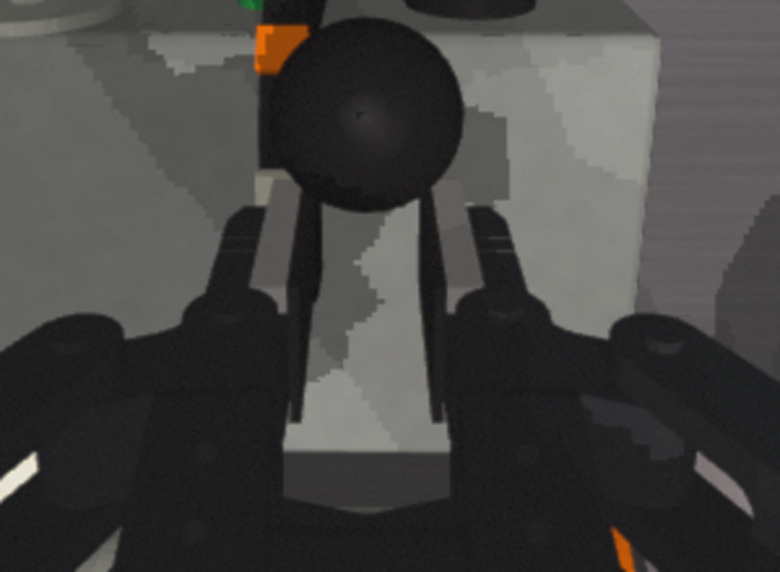

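The ball at (321,224) is slipping out of the pads towards the robot, so I'll measure it and regrasp.

Run:
```python
from h import *
c=load("w2.npz")
d=dep(c,321,224);o=c["M"][:3,3];r=(d-o)/np.linalg.norm(d-o);b=d+r*.016;print(b.round(4), np.hypot(b[0]-.622,b[2]-.121), np.arctan2(b[0]-.622,b[2]-.121))
b[2]-=.024;plan(b,176.1)
```

```text
[0.5876 0.3056 0.215 ] 0.10009071136901823 -0.35080791488953555
yaw 176.3 pos [0.6102 0.3041 0.2098] need world mm [-22.6   1.5 -18.8] turn 0.2 rows 1
[22.6, 0.3, 18.9] 0.2
```

```bash
python3 -m crank '[[[0,0,0,0,0],[0,0,0,0,0],[0,0,0,0,0],[12,0,0,0,0],[12,0,8,0,0],[0,0,12,0,0],[0,0,2,0,0]]]'
python3 - <<'E'
from h import *
plan([.5876,.3056,.190],176.1)
E
```

```text
clock: 4.42
eef_pos: [0.5853, 0.3079, 0.1915]
tool_rot: [0.031, 1.0, -0.004, 0.002]
ft_force: [-0.1, -0.6, -0.3]
grip_width: 0.0858
yaw 176.5 pos [0.5853 0.3079 0.1915] need world mm [ 2.3 -2.3 -1.5] turn 0.4 rows 1
[-2.5, -2.1, 1.6] 0.4
```

```bash
python3 -m crank '[[[-2.5,-2,1.5,0,0],[0,0,0,0,200],[0,0,0,0,200],[0,0,0,0,200],[0,0,0,0,200],[0,0,0,0,200]]]'; python3 -m crank '[[[-9.3,0,-3.4,0,200],[-9.7,0,-2.5,0,200],[-9.9,0,-1.5,0,200],[-6,0,-0.5,0,200],[0,0,0,0,200]]]'
python3 - <<'E'
from h import *
c=cam("wrist");save(c,"w3.npz");crop(c,180,180,480,400,2.6,"pics/w3.png")
plan([.622,.304,.200],176.1)
E
```

```text
clock: 5.18
eef_pos: [0.589, 0.3052, 0.1904]
tool_rot: [0.031, 1.0, -0.004, 0.002]
ft_force: [-0.5, 0.1, 1.3]
grip_width: 0.0296
clock: 5.8
eef_pos: [0.6181, 0.3034, 0.1959]
tool_rot: [0.029, 1.0, -0.005, -0.006]
ft_force: [-0.1, -0.9, -0.0]
grip_width: 0.0297
yaw 176.6 pos [0.6181 0.3033 0.1959] need world mm [3.9 0.7 4.1] turn 0.5 rows 1
[-3.8, 0.9, -4.2] 0.5
```

View pics/w3.png

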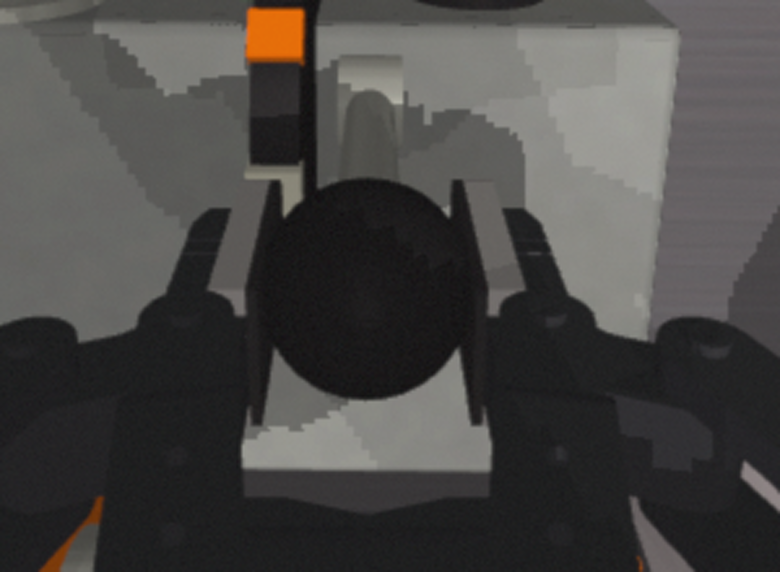

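```bash
python3 - <<'E'
from h import *
c=load("w3.npz")
for v in (285,291,297):
  d=dep(c,321,v);o=c["M"][:3,3];r=(d-o)/np.linalg.norm(d-o);b=d+r*.016;print(b.round(4), np.hypot(b[0]-.622,b[2]-.121), np.arctan2(b[0]-.622,b[2]-.121))
E
python3 -m crank '[[[-3,0,0,0,200],[0,0,0,0,200],[0,0,0,0,200]]]'
python3 - <<'E'
from h import *
c=cam("wrist");save(c,"w3.npz")
for v in (285,291,297):
  d=dep(c,321,v);o=c["M"][:3,3];r=(d-o)/np.linalg.norm(d-o);b=d+r*.016;print(b.round(4), np.hypot(b[0]-.622,b[2]-.121), np.arctan2(b[0]-.622,b[2]-.121))
E
```

```text
[0.6127 0.3039 0.2215] 0.10092061364278179 -0.0926996952626614
[0.6154 0.3038 0.2213] 0.10048139754098076 -0.06545152329009235
[0.6171 0.3037 0.2228] 0.10192257557879042 -0.04796135201625687
clock: 6.22
eef_pos: [0.6204, 0.3032, 0.196]
tool_rot: [0.029, 1.0, -0.005, -0.006]
ft_force: [-2.8, -0.7, -0.5]
grip_width: 0.0294
[0.6153 0.3038 0.2211] 0.10036715392400054 -0.06684448367607208
[0.6167 0.3037 0.2232] 0.10229293647752083 -0.05183183291888069
[0.6199 0.3035 0.2223] 0.10131249007907747 -0.020920494926451472
```

```bash
python3 -m crank '[[[-2.5,0,0,0,200],[0,0,0,0,200],[0,0,0,0,0],[0,0,0,0,0],[0,0,0,0,0],[0,0,0,0,0],[0,0,-40,0,0],[40,0,-45,0,0],[50,0,-30,0,0],[0,0,0,0,0]]]'
python3 - <<'E'
from h import *
c=cam("wrist");save(c,"w4.npz");crop(c,160,150,480,390,2.5,"pics/w4.png")
c=cam("top");save(c,"top2.npz");crop(c,220,150,300,210,9,"pics/t3.png")
E
```

```text
clock: 7.52
eef_pos: [0.5349, 0.3094, 0.3132]
tool_rot: [0.031, 1.0, -0.005, -0.005]
ft_force: [-0.2, 0.4, -0.3]
grip_width: 0.0855
```

View pics/w4.png

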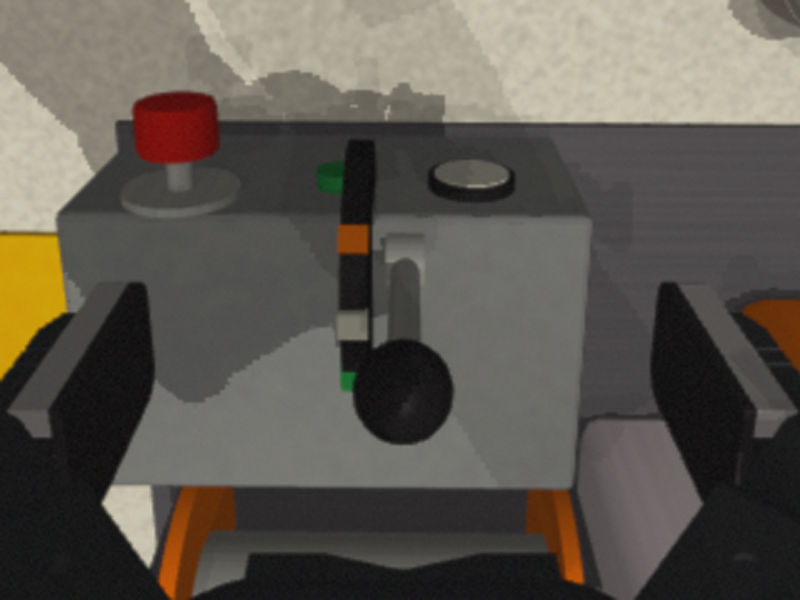

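View pics/t3.png

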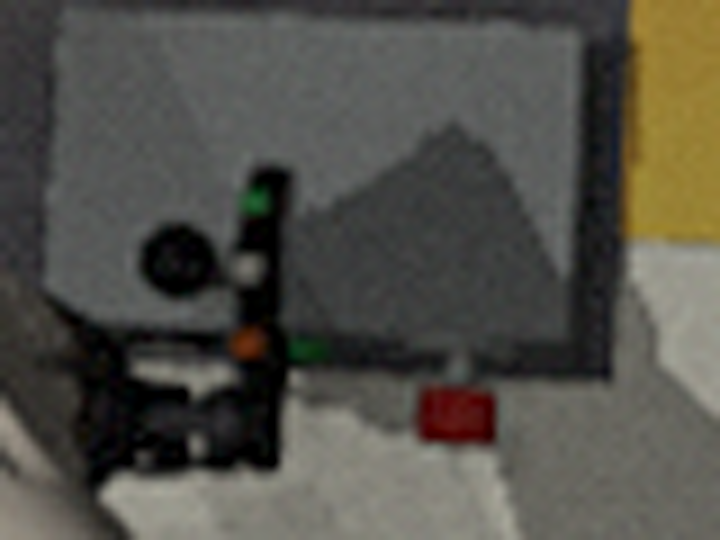

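Run:
```python
from h import *
c=load("w4.npz");t=load("top2.npz")
for C,m,b in((c,(300.8,280),(321.2,306.4)),(t,(247.6,179.7),(239.9,178.9))):
    M=onz(C,*m,.173);B=onz(C,*b,.221)
    print("mark",M.round(4),"ball",B.round(4), "forward offset of ball vs mark (console x) mm", 1000*((B-M)@np.array([.9977,-.068,0])))
d=dep(c,321,306);o=c["M"][:3,3];r=(d-o)/np.linalg.norm(d-o);print(d+r*.016)
```

```text
mark [0.6219 0.2843 0.173 ] ball [0.6186 0.3038 0.221 ] forward offset of ball vs mark (console x) mm -4.6205367357090426
mark [0.6191 0.283  0.173 ] ball [0.6162 0.3025 0.221 ] forward offset of ball vs mark (console x) mm -4.155612829640707
[0.61793508 0.30368357 0.221483  ]
```

Both cameras put the ball 4 mm short of the mark (-0.045 rad). That is in tolerance, but I'll nudge it closer.

```bash
python3 -m crank '[[[-46,-1,25,0,0],[-38,-1,42,0,0],[0,0,48,0,0],[0,0,0,0,0]]]';  python3 - <<'E'
from h import *
plan([.6185,.3035,.196],176.1)
E
```

```text
clock: 8.12
eef_pos: [0.6224, 0.2973, 0.1822]
tool_rot: [0.033, 0.999, -0.009, -0.011]
ft_force: [-0.1, -0.7, -0.2]
grip_width: 0.0854
yaw 176.2 pos [0.6224 0.2973 0.1822] need world mm [-3.9  6.2 13.8] turn 0.1 rows 1
[4.6, 5.7, -13.8] 0.1
```

```bash
python3 -m crank '[[[4,5.5,-13,0,0],[0,0,0,0,200],[0,0,0,0,200],[0,0,0,0,200],[0,0,0,0,200],[0,0,0,0,200]]]';python3 -m crank '[[[-4,0,0,0,200],[-2,0,0,0,200],[0,0,0,0,200],[0,0,0,0,0],[0,0,0,0,0],[0,0,0,0,0],[0,0,-40,0,0],[40,0,-45,0,0],[50,0,-30,0,0],[0,0,0,0,0]]]'
python3 - <<'E'
from h import *
c=cam("wrist");save(c,"w4.npz");crop(c,160,150,480,390,2.5,"pics/w5.png")
E
```

```text
clock: 8.88
eef_pos: [0.6224, 0.303, 0.2048]
tool_rot: [0.033, 0.999, -0.008, -0.005]
ft_force: [-0.6, -0.4, -2.4]
grip_width: 0.029
clock: 10.12
eef_pos: [0.5387, 0.3123, 0.3229]
tool_rot: [0.033, 0.999, -0.007, -0.005]
ft_force: [0.8, 0.5, -0.4]
grip_width: 0.0857
```

View pics/w5.png

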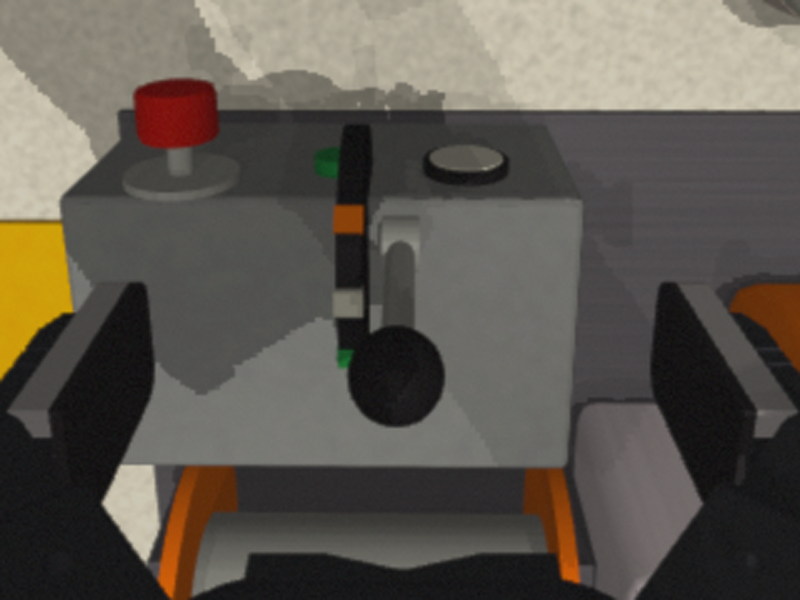

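Run:
```python
from h import *
c=load("w4.npz")
M=onz(c,299.2,270.8,.173);B=onz(c,318.4,300.4,.221);print(M,B,1000*((B-M)@np.array([.9977,-.068,0])))
# tags from top view (earlier) : next look
plan([.40,-.22,.33],176)
```

```text
[0.6215738  0.28443951 0.173     ] [0.623403  0.3034876 0.221    ] 0.529726895980387
yaw 176.2 pos [0.5397 0.3118 0.3209] need world mm [-139.7 -531.8    9.1] turn 0.2 rows 11
[9.4, -49.1, 0.0] 0.0
[9.4, -49.1, 0.0] 0.0
[9.4, -49.1, 0.0] 0.0
[9.4, -49.1, 0.0] 0.0
[9.4, -49.1, 0.0] 0.0
[9.4, -49.1, 0.0] 0.0
[9.4, -49.1, 0.0] 0.0
[9.4, -49.1, 0.0] 0.0
[9.3, -49.1, 0.0] 0.0
[9.3, -49.1, 0.0] 0.0
[9.3, -49.1, 0.0] 0.0
```

Lever is upright to within 0.5 mm. Next is a look at tags 3 and 4 and the eyes.

```bash
python3 -m crank '[[[10,-50,0,0,0],[10,-50,0,0,0],[10,-50,0,0,0],[10,-50,0,0,0],[10,-50,0,0,0],[10,-50,0,0,0],[9,-50,0,0,0],[9,-50,0,0,0],[9,-50,0,0,0],[9,-50,0,0,0],[0,-20,0,0,0],[0,0,0,0,0]]]'
python3 - <<'E'
from h import *
c=cam("wrist");save(c,"w6.npz");cv2.imwrite("pics/w6.png",c["img"])
E
```

```text
clock: 11.68
eef_pos: [0.4112, -0.222, 0.3149]
tool_rot: [0.037, 0.999, -0.009, -0.013]
ft_force: [0.3, -0.3, -0.6]
grip_width: 0.0854
```

View pics/w6.png

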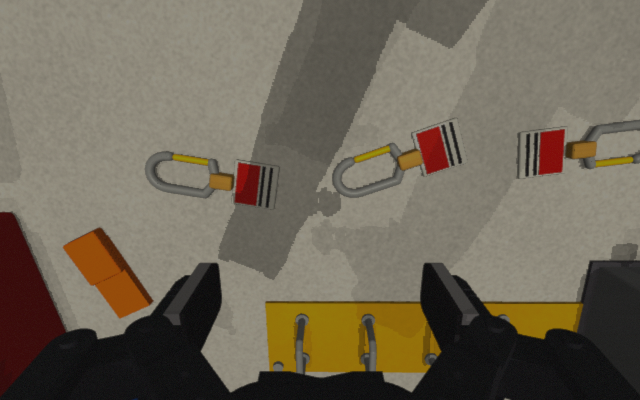

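Run:
```python
from h import *
c=load("w6.npz")
crop(c,130,110,480,220,2.28,"pics/w6a.png");crop(c,255,290,465,390,3.8,"pics/w6b.png")
```

```text
(no output)
```

View pics/w6a.png

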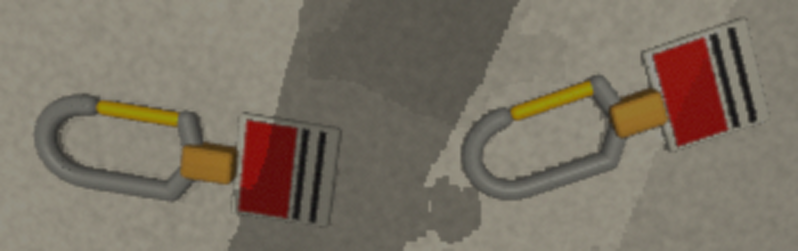

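View pics/w6b.png

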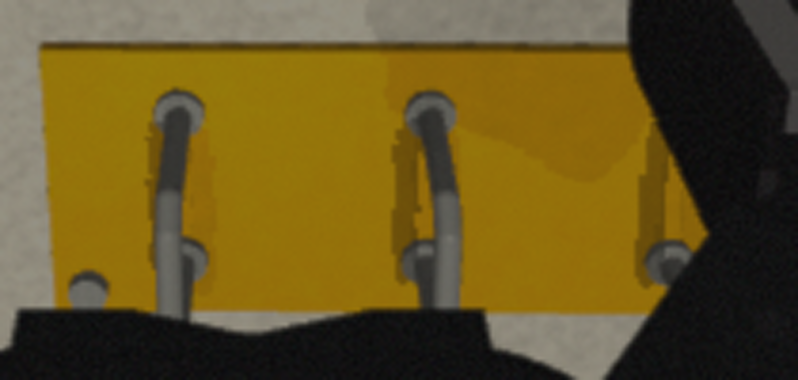

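Run:
```python
from h import *
c=load("w6.npz")
for n,b,p,k in(("t4",(145.8,171.4),(277.1,187.6),(221.7,181.5)),("t3",(334.4,185.4),(461.1,140.7),(410.3,160))):
    B=onz(c,*b,.0085);P=onz(c,*p,.01);K=onz(c,*k,.018);u=(B-P)[:2];L=np.linalg.norm(u);u/=L
    print(n,"len",L,"yaw",np.degrees(np.arctan2(u[1],u[0])),"block from ends",(P[:2]+u*73e-3).round(4),(B[:2]-u*104e-3).round(4),"direct",K.round(4))
for p in ((302.4,320),(368.2,320)): print("eye base",onz(c,*p,.008).round(4))
print("plate front edge",onz(c,266,302,.006),onz(c,420,302.5,.006))
```

```text
t4 len 0.1773138323908484 yaw -101.1147663216494 block from ends [ 0.4317 -0.3609] [ 0.4317 -0.3612] direct [ 0.4306 -0.36    0.018 ]
t3 len 0.17239123546205168 yaw -73.86990596244429 block from ends [ 0.4209 -0.1167] [ 0.4196 -0.1123] direct [ 0.4195 -0.1131  0.018 ]
eye base [ 0.6546 -0.2738  0.008 ]
eye base [ 0.6606 -0.1745  0.008 ]
plate front edge [ 0.6215466  -0.32584629  0.006     ] [ 0.63663594 -0.09665143  0.006     ]
```

```bash
cat >> h.py <<'E'
def tilt():
    z=Ro.from_quat(bot.get_obs()["tool_rot"]).as_matrix()[:,2];print("tilt deg x,y",np.degrees(z[:2]).round(2))
E
python3 - <<'E'
from h import *
tilt()
t=load("top.npz");print(onz(t,388,173.6,.01),onz(t,290+374/5,130+215/5,.01),onz(t,290+252/5,130+210/5,.01),onz(t,290+133/5,130+206/5,.01))
plan([.4315,-.3605,.12],78.9)
E
```

```text
tilt deg x,y [-1.57 -1.01]
[ 0.65303913 -0.27370884  0.01      ] [ 0.65778467 -0.17704292  0.01      ] [ 0.66432972 -0.07539779  0.01      ] [0.66997754 0.02380206 0.01      ]
yaw 175.8 pos [ 0.4112 -0.2213  0.3148] need world mm [  20.3 -139.2 -194.8] turn 96.9 rows 10
[-3.6, -13.4, 19.7] 9.7
[-5.8, -12.6, 19.6] 9.7
[-7.9, -11.6, 19.5] 9.7
[-9.8, -10.1, 19.4] 9.7
[-11.5, -8.4, 19.4] 9.7
[-12.8, -6.5, 19.3] 9.7
[-13.8, -4.3, 19.2] 9.7
[-14.4, -2.0, 19.2] 9.7
[-14.6, 0.4, 19.1] 9.7
[-14.4, 2.7, 19.1] 9.7
```

```bash
python3 -m crank '[[[-4,-13,20,9.7,0],[-6,-13,20,9.7,0],[-8,-12,20,9.7,0],[-10,-10,20,9.7,0],[-11.5,-8.4,20,9.7,0],[-13,-6.5,20,9.7,0],[-14,-4,19,9.7,0],[-14,-2,19,9.7,0],[-14.5,0,19,9.7,0],[-14,2.7,19,9.7,0],[0,0,0,0,0]]]'
python3 - <<'E'
from h import *
tilt()
plan([.4315,-.3605,.10],78.9)
c=cam("wrist");save(c,"w7.npz");cv2.imwrite("pics/w7.png",c["img"])
E
```

```text
clock: 13.1
eef_pos: [0.4363, -0.358, 0.1088]
tool_rot: [0.784, 0.62, -0.015, -0.006]
ft_force: [-0.1, 0.6, -0.1]
grip_width: 0.0857
tilt deg x,y [-1.79 -0.59]
yaw 76.7 pos [ 0.4363 -0.358   0.1088] need world mm [-4.8 -2.5 -8.8] turn -2.2 rows 1
[-3.4, -3.9, 9.0] -2.2
```

View pics/w7.png

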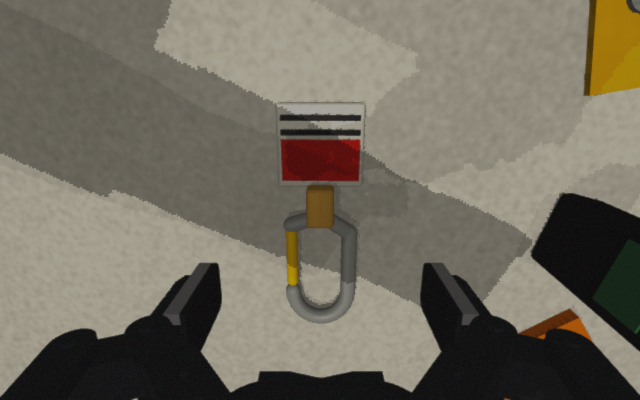

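Run:
```python
from h import *
c=load("w7.npz")
B=onz(c,321,322,.0085);P=onz(c,321.5,103,.01);K=onz(c,320,206,.02);u=(B-P)[:2];L=np.linalg.norm(u);u/=L
print("len",L,"yaw",np.degrees(np.arctan2(u[1],u[0])),"block from ends",(P[:2]+u*73e-3).round(4),(B[:2]-u*104e-3).round(4),"direct",K.round(4))
plan([*(P[:2]+u*73e-3),.05],np.degrees(np.arctan2(u[1],u[0]))+180)
```

```text
len 0.17735365317318524 yaw -103.41613525301526 block from ends [ 0.4324 -0.363 ] [ 0.4323 -0.3634] direct [ 0.4326 -0.3598  0.02  ]
yaw 76.8 pos [ 0.4368 -0.3578  0.1099] need world mm [ -4.4  -5.2 -59.9] turn 0.2 rows 2
[-2.5, -0.7, 30.0] 0.1
[-2.5, -0.7, 30.0] 0.1
```

```bash
python3 -m crank '[[[-2.5,-0.7,32,0,0],[-2,-0.7,32,0,0],[0,0,26,0,0],[0,0,6,0,60],[0,0,0,0,60]]]'
python3 - <<'E'
from h import *
tilt()
plan([.4325,-.362,.004],76.6)
E
```

```text
clock: 13.78
eef_pos: [0.4373, -0.3612, 0.0181]
tool_rot: [0.778, 0.628, -0.013, -0.001]
ft_force: [-0.3, -0.1, -0.5]
grip_width: 0.0655
tilt deg x,y [-1.24 -0.91]
yaw 77.8 pos [ 0.4373 -0.3612  0.0181] need world mm [ -4.8  -0.8 -14.1] turn 1.2 rows 1
[-1.5, -4.2, 14.2] 1.2
```

```bash
python3 -m crank '[[[-1.5,-4.2,11,1,60],[0,0,2,0,60],[0,0,0,0,200],[0,0,0,0,230],[0,0,0,0,230],[0,0,0,0,230],[0,0,0,0,230]]]'
python3 - <<'E'
from h import *
tilt()
plan([.4325,-.362,.004],76.6)
E
```

```text
clock: 14.65
eef_pos: [0.4341, -0.3629, 0.008]
tool_rot: [0.784, 0.621, -0.013, 0.002]
ft_force: [0.1, 1.6, -0.3]
grip_width: 0.0184
tilt deg x,y [-1.   -1.07]
yaw 76.8 pos [ 0.4341 -0.3629  0.008 ] need world mm [-1.6  0.9 -4. ] turn 0.2 rows 1
[0.6, -1.7, 4.0] 0.2
```

```bash
python3 -m crank '[[[0,0,-20,0,230],[0,0,-20,0,230],[0,0,-10,0,230],[0,0,0,0,230]]]'
python3 - <<'E'
from h import *
tilt()
plan([.53,-.22,.06],176.2)
c=cam("wrist");cv2.imwrite("pics/w8.png",c["img"])
E
```

```text
clock: 15.15
eef_pos: [0.434, -0.3615, 0.0571]
tool_rot: [0.784, 0.621, -0.013, 0.0]
ft_force: [-0.3, -0.1, -2.0]
grip_width: 0.0183
tilt deg x,y [-1.16 -0.98]
yaw 76.8 pos [ 0.434  -0.3615  0.0571] need world mm [ 96.  141.5   2.9] turn -99.4 rows 10
[16.0, 6.1, -0.7] -9.9
[14.7, 8.8, -0.7] -9.9
[12.9, 11.2, -0.7] -9.9
[10.8, 13.2, -0.7] -9.9
[8.4, 14.9, -0.7] -9.9
[5.7, 16.1, -0.7] -9.9
[2.8, 16.9, -0.6] -9.9
[-0.2, 17.1, -0.6] -9.9
[-3.1, 16.8, -0.5] -9.9
[-6.0, 16.0, -0.4] -9.9
```

View pics/w8.png

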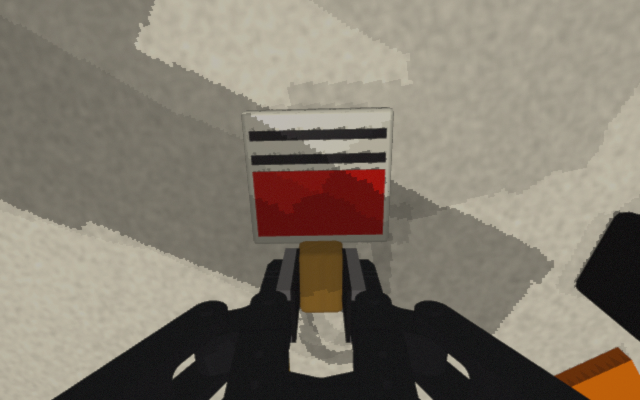

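```bash
python3 -m crank '[[[16,6,0,-9.9,230],[15,9,0,-9.9,230],[13,11,0,-9.9,230],[11,13,0,-9.9,230],[8.4,15,0,-9.9,230],[5.7,16,0,-9.9,230],[3,17,0,-9.9,230],[0,17,0,-9.9,230],[-3,17,0,-9.9,230],[-6,16,0,-9.9,230],[0,0,0,0,230]]]'
python3 - <<'E'
from h import *
tilt()
plan([.6044,-.2287,.03],176.2)
c=cam("wrist");cv2.imwrite("pics/w9.png",c["img"])
c=cam("top");crop(c,290,130,450,250,5,"pics/t9.png")
E
```

```text
clock: 16.58
eef_pos: [0.5211, -0.2096, 0.0392]
tool_rot: [0.01, 1.0, -0.004, -0.02]
ft_force: [-0.5, 0.1, -1.3]
grip_width: 0.0185
tilt deg x,y [-2.26 -0.46]
yaw 178.9 pos [ 0.5211 -0.2096  0.0392] need world mm [ 83.3 -19.1  -9.2] turn 2.7 rows 2
[-42.0, -8.7, 3.0] 1.3
[-42.2, -7.7, 3.0] 1.3
```

View pics/w9.png

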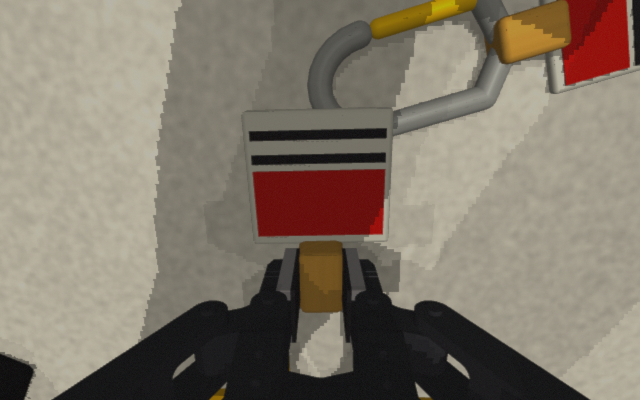

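View pics/t9.png

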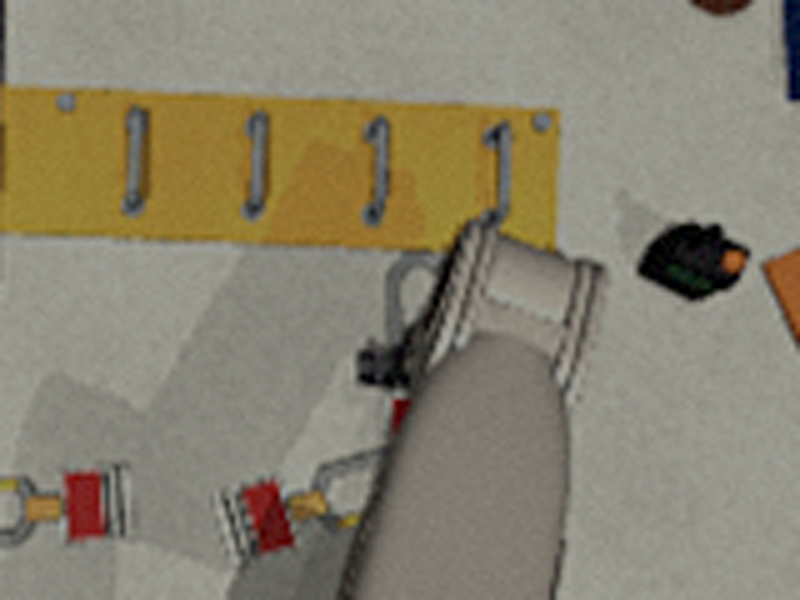

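```bash
python3 -m crank '[[[-22,-4.5,0,1.3,230],[-22,-4,-1,1.3,230],[-20,-4,-1,0,230],[-18,-4,-1,0,230],[0,0,0,0,230]]]'
python3 - <<'E'
from h import *
tilt()
plan([.6044,-.2287,.034],176.2)
c=cam("wrist");cv2.imwrite("pics/w10.png",c["img"])
c=cam("scene");save(c,"s10.npz");crop(c,250,200,400,310,5,"pics/s10.png")
E
```

```text
clock: 17.3
eef_pos: [0.5995, -0.2366, 0.0373]
tool_rot: [0.043, 0.999, -0.005, -0.022]
ft_force: [-0.1, 0.0, -1.9]
grip_width: 0.0181
tilt deg x,y [-2.53 -0.5 ]
yaw 175.1 pos [ 0.5995 -0.2366  0.0373] need world mm [ 4.9  7.9 -3.3] turn -1.1 rows 1
[-4.3, 8.3, 3.1] -1.1
```

View pics/w10.png

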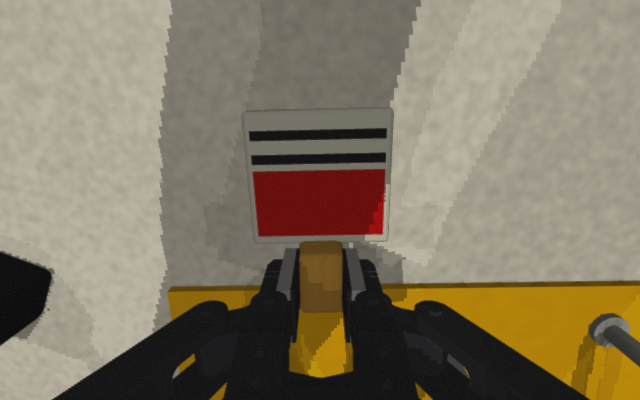

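View pics/s10.png

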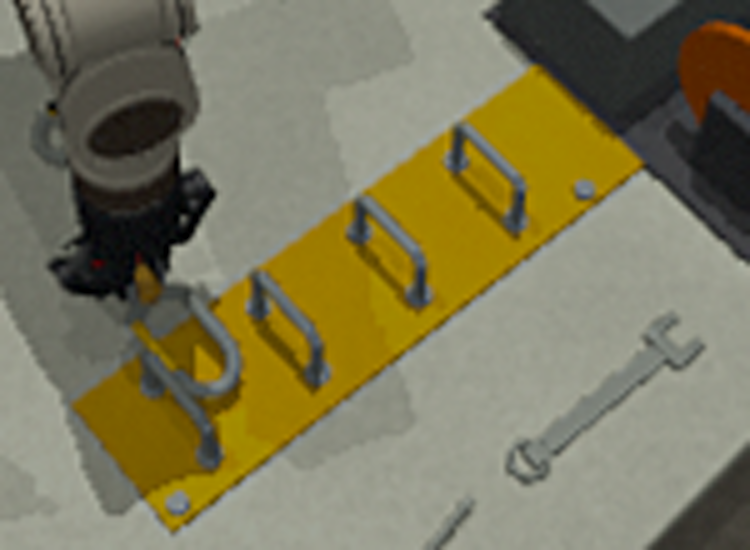

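```bash
python3 -m crank '[[[-4.5,3,1,-1.1,230],[0,0,0,0,230],[0,-8,0,0,230],[0,-8,0,0,230],[0,-8,0,0,230],[0,-8,0,0,230],[0,0,0,0,230]]]'
cat >> h.py <<'E'
EY={4:(.6535,-.274),3:(.6598,-.1745),2:(.6665,-.0747),1:(.6732,.025)}
def rel(e,off=0):
    o=bot.get_obs();y=np.radians(yaw(o)+180+off);d=np.array(EY[e])-o["eef_pos"][:2]
    print("bar in hook frame mm", (1000*(np.array([[np.cos(y),np.sin(y)],[-np.sin(y),np.cos(y)]])@d)).round(1))
E
python3 - <<'E'
from h import *
tilt();rel(4)
plan([.6044,-.2287,.034],176.2)
c=cam("scene");save(c,"s10.npz");crop(c,250,200,400,310,5,"pics/s11.png")
E
```

```text
clock: 18.27
eef_pos: [0.5974, -0.2647, 0.0357]
tool_rot: [0.032, 0.999, -0.002, -0.025]
ft_force: [-2.3, 2.8, -0.6]
grip_width: 0.0185
tilt deg x,y [-2.9  -0.15]
bar in hook frame mm [56.6 -5.6]
yaw 176.3 pos [ 0.5974 -0.2647  0.0357] need world mm [ 7.  36.  -1.7] turn 0.1 rows 1
[-4.8, 36.4, 1.2] 0.1
```

View pics/s11.png

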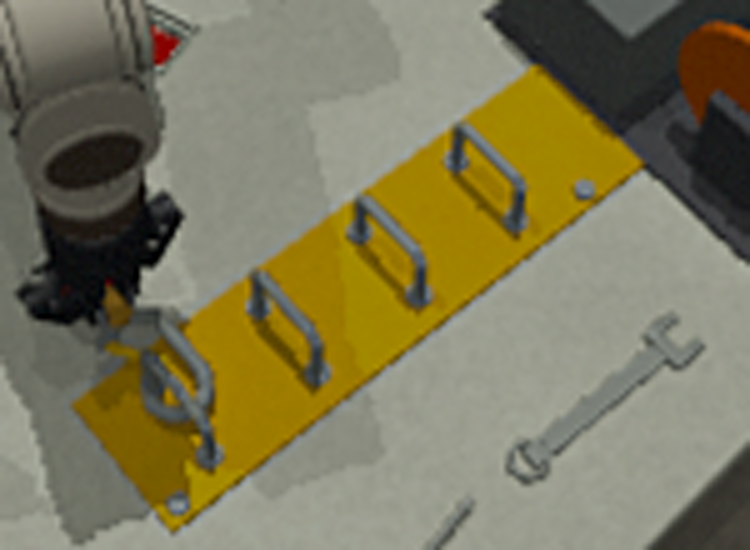

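```bash
python3 -m crank '[[[0,-5,0,0,230],[0,0,0,0,230],[7,0,0,0,230],[8,0,0,0,230],[8,0,0,0,230],[6,0,0,0,230],[0,0,0,0,230]]]'
python3 - <<'E'
from h import *
tilt();rel(4)
c=cam("scene");save(c,"s10.npz");crop(c,250,200,400,310,5,"pics/s12.png")
E
```

```text
clock: 19.2
eef_pos: [0.5669, -0.2696, 0.0381]
tool_rot: [0.033, 0.999, -0.004, -0.024]
ft_force: [0.5, -0.3, -1.8]
grip_width: 0.0185
tilt deg x,y [-2.75 -0.39]
bar in hook frame mm [86.7  1.3]
```

View pics/s12.png

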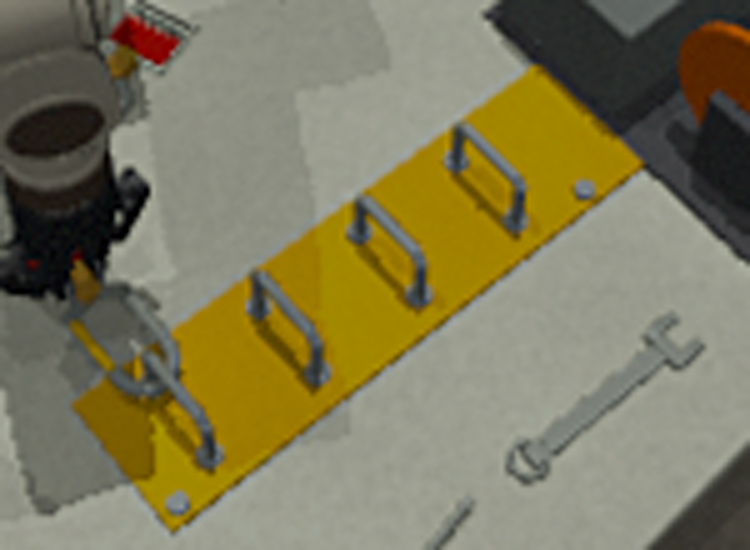

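```bash
python3 -m crank '[[[-4,0,8,0,230],[0,0,8,0,230],[0,0,3,0,230],[0,0,0,0,150],[0,0,0,0,90],[0,0,0,0,90],[0,0,-20,0,90],[5,0,-50,0,60],[20,0,-60,0,0],[20,0,-60,0,0],[10,0,-50,0,0],[0,0,0,0,0]]]'
python3 - <<'E'
from h import *
tilt();print(yaw())
c=cam("wrist");save(c,"w11.npz");cv2.imwrite("pics/w11.png",c["img"])
c=cam("scene");crop(c,230,190,400,310,4.5,"pics/s13.png")
E
```

```text
clock: 20.75
eef_pos: [0.527, -0.2649, 0.268]
tool_rot: [0.033, 0.999, -0.005, -0.023]
ft_force: [-0.8, 0.1, 0.0]
grip_width: 0.0853
tilt deg x,y [-2.61 -0.54]
176.24027625247987
```

View pics/w11.png

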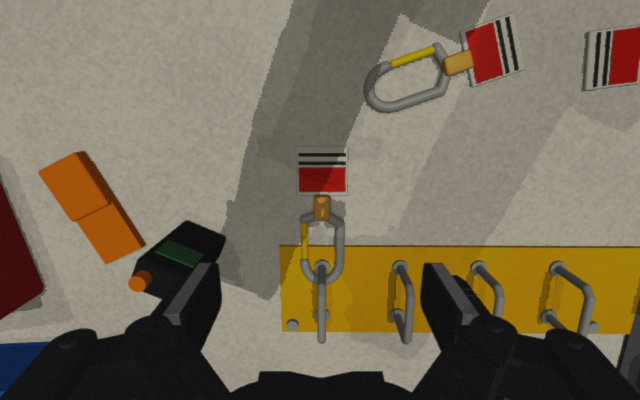

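View pics/s13.png

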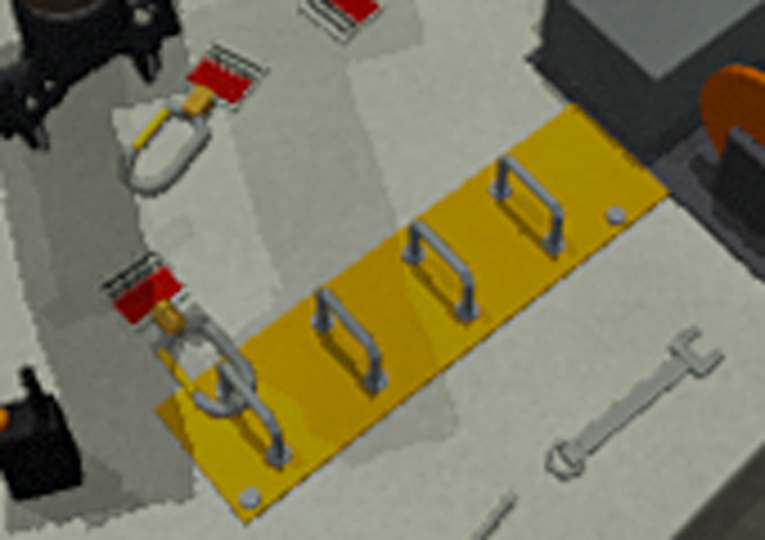

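Tag 4 hangs on eye 4 with the bar in the bend and the gate shut. Next is tag 3, with its block at (457,63).

```bash
cat >> h.py <<'E'
def tagfit(c,b,p,k,zap=.05):
    B=onz(c,*b,.0085);P=onz(c,*p,.01);K=onz(c,*k,.02);u=(B-P)[:2];L=np.linalg.norm(u);u/=L;y=np.degrees(np.arctan2(u[1],u[0]))
    X=P[:2]+u*(L*73/177)
    print("len",L,"yaw",y,"block",X.round(4),"direct",K.round(4))
    plan([*X,zap],y+180)
E
python3 - <<'E'
from h import *
c=load("w11.npz")
for p in ((322,267),(402,268),(480,268),(556,268)): print(onz(c,*p,.008).round(4))
tagfit(c,(366.5,97),(517,42),(457,63),.12)
E
```

```text
[ 0.654  -0.2745  0.008 ]
[ 0.6615 -0.1722  0.008 ]
[ 0.6674 -0.0729  0.008 ]
[0.6731 0.0232 0.008 ]
len 0.16890413478174188 yaw -74.16168796326359 block [ 0.4212 -0.1157] direct [ 0.4201 -0.1155  0.02  ]
yaw 176.3 pos [ 0.5255 -0.264   0.263 ] need world mm [-104.3  148.3 -143. ] turn 70.4 rows 8
[13.3, 17.8, 18.4] 8.8
[15.8, 15.4, 18.6] 8.8
[17.9, 12.7, 18.7] 8.8
[19.6, 9.7, 18.8] 8.8
[20.8, 6.4, 18.9] 8.8
[21.5, 3.0, 19.0] 8.8
[21.7, -0.5, 19.1] 8.8
[21.3, -4.0, 19.1] 8.8
```

```bash
python3 -m crank '[[[13.3,17.8,18,8.8,0],[16,15.4,18,8.8,0],[18,12.7,18,8.8,0],[19.6,9.7,18,8.8,0],[21,6.4,18,8.8,0],[21.5,3,18,8.8,0],[21.7,-0.5,18,8.8,0],[21.3,-4,18,8.8,0],[0,0,0,0,0]]]'
python3 - <<'E'
from h import *
tilt()
c=cam("wrist");save(c,"w12.npz");cv2.imwrite("pics/w12.png",c["img"])
E
```

```text
clock: 21.98
eef_pos: [0.4062, -0.1087, 0.1018]
tool_rot: [0.617, 0.785, -0.025, -0.036]
ft_force: [1.5, -0.6, -0.8]
grip_width: 0.0855
tilt deg x,y [-4.96  0.32]
```

View pics/w12.png

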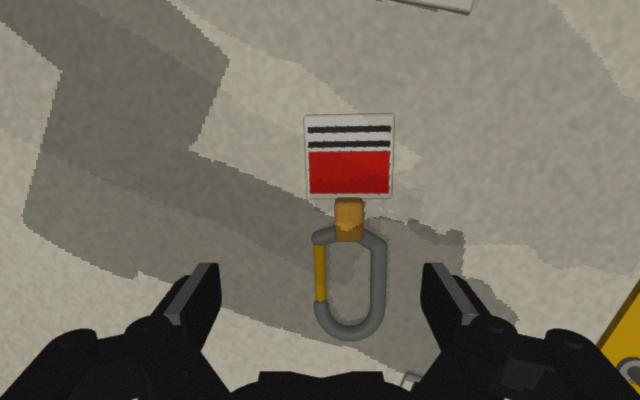

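Tag 3's block is at (349,219), but the tool tilt has grown to 5°. I'll test how it responds to moves before grasping.

```bash
cat > t.sh <<'E'
python3 -c "
from h import *
tilt();print(bot.get_obs()['eef_pos'].round(4),round(yaw(),1),bot.get_obs()['joint_pos'].round(3))"
E
python3 -m crank '[[[0,0,0,0,0],[0,0,0,0,0]]]' >/dev/null; sh t.sh
python3 -m crank '[[[0,0,-20,0,0],[0,0,-20,0,0],[0,0,-20,0,0],[0,0,0,0,0]]]' >/dev/null; sh t.sh
python3 -m crank '[[[0,-40,0,0,0],[0,-40,0,0,0],[0,0,0,0,0]]]' >/dev/null; sh t.sh
python3 -m crank '[[[0,0,60,0,0],[0,0,0,0,0]]]' >/dev/null; sh t.sh
python3 -m crank '[[[0,0,0,10,0],[0,0,0,10,0],[0,0,0,10,0],[0,0,0,0,0]]]' >/dev/null; sh t.sh
python3 -m crank '[[[0,0,0,-10,0],[0,0,0,-10,0],[0,0,0,-10,0],[0,0,0,0,0]]]' >/dev/null; sh t.sh
```

```text
tilt deg x,y [-4.73  0.24]
[ 0.4093 -0.1106  0.1029] 103.7 [-0.252  0.26  -0.329  1.062 -0.017  1.08 ]
tilt deg x,y [-4.49  0.17]
[ 0.4171 -0.1131  0.1657] 103.7 [-0.253  0.211 -0.214  1.223 -0.017  1.079]
tilt deg x,y [-4.52  0.16]
[ 0.338  -0.1331  0.17  ] 103.7 [-0.354  0.073 -0.366  1.207 -0.025  0.977]
tilt deg x,y [-4.44  0.16]
[ 0.3337 -0.1332  0.1087] 103.7 [-0.359  0.129 -0.48   1.035 -0.025  0.973]
tilt deg x,y [-3.71 -0.09]
[ 0.3436 -0.1359  0.1155] 73.0 [-0.357  0.129 -0.458  1.043 -0.024  1.512]
tilt deg x,y [-3.1 -0.3]
[ 0.3507 -0.1377  0.1208] 104.6 [-0.355  0.128 -0.443  1.049 -0.024  0.961]
```

```bash
python3 -m crank '[[[0,0,0,10,0],[0,0,0,-10,0],[0,0,0,10,0],[0,0,0,-10,0],[0,0,0,10,0],[0,0,0,-10,0]]]' >/dev/null; sh t.sh
python3 -m crank '[[[0,0,0,0,0],[0,0,0,0,0],[0,0,0,0,0],[0,0,0,0,0],[0,0,0,0,0],[0,0,0,0,0]]]' >/dev/null; sh t.sh
python3 -m crank '[[[0,20,0,0,0],[0,20,0,0,0],[0,20,0,0,0],[0,0,0,0,0]]]' >/dev/null; sh t.sh
```

```text
tilt deg x,y [-2.62 -0.46]
[ 0.3563 -0.1392  0.1253] 104.1 [-0.354  0.127 -0.431  1.053 -0.023  0.972]
tilt deg x,y [-2.5  -0.51]
[ 0.3577 -0.1396  0.1265] 103.6 [-0.354  0.126 -0.428  1.055 -0.023  0.981]
tilt deg x,y [-2.33 -0.52]
[ 0.4214 -0.1246  0.1237] 103.6 [-0.274  0.232 -0.303  1.073 -0.02   1.061]
```

Run:
```python
from h import *
c=load("w12.npz");tagfit(c,(350,340),(349.5,115),(349,212),.05)
```

```text
len 0.17674431284749445 yaw -74.81287346252688 block [ 0.421  -0.1143] direct [ 0.4184 -0.1061  0.02  ]
yaw 103.6 pos [ 0.4214 -0.1246  0.1237] need world mm [ -0.4  10.3 -73.7] turn -1.6 rows 2
[5.0, 2.5, 36.8] -0.8
[5.0, 2.6, 36.8] -0.8
```

```bash
python3 -m crank '[[[5,2.5,33,-0.8,0],[5,2.5,33,-0.8,0],[0,0,28,0,60],[0,0,8,0,60],[0,0,0,0,60]]]'
python3 - <<'E'
from h import *
tilt()
plan([.421,-.1145,.005],105.2)
E
```

```text
clock: 27.02
eef_pos: [0.4212, -0.1142, 0.0197]
tool_rot: [0.607, 0.794, -0.016, -0.013]
ft_force: [0.0, -0.8, 0.5]
grip_width: 0.0654
tilt deg x,y [-2.25 -0.56]
yaw 105.2 pos [ 0.4212 -0.1142  0.0197] need world mm [ -0.2  -0.3 -14.7] turn 0.0 rows 1
[-0.3, 0.4, 14.7] 0.0
```

```bash
python3 -m crank '[[[0,0,12,0,60],[0,0,2,0,60],[0,0,0,0,200],[0,0,0,0,230],[0,0,0,0,230],[0,0,0,0,230],[0,0,0,0,230]]]'; sh t.sh; python3 -m crank '[[[0,0,-18,0,230],[0,0,-18,0,230],[0,0,-14,0,230],[0,0,0,0,230]]]'
python3 - <<'E'
from h import *
tilt()
plan([.54,-.13,.06],176.2)
c=cam("wrist");cv2.imwrite("pics/w13.png",c["img"])
E
```

```text
clock: 27.9
eef_pos: [0.4226, -0.1146, 0.0076]
tool_rot: [0.607, 0.794, -0.014, -0.011]
ft_force: [0.4, 0.5, -1.7]
grip_width: 0.0185
tilt deg x,y [-1.96 -0.58]
[ 0.4226 -0.1146  0.0076] 105.2 [-0.252  0.381 -0.46   0.76  -0.018  1.053]
clock: 28.4
eef_pos: [0.4238, -0.1144, 0.0575]
tool_rot: [0.607, 0.794, -0.015, -0.011]
ft_force: [0.3, -0.1, -2.2]
grip_width: 0.0186
tilt deg x,y [-2.08 -0.6 ]
yaw 105.2 pos [ 0.4238 -0.1144  0.0575] need world mm [116.2 -15.6   2.5] turn -71.0 rows 8
[-5.7, 13.5, -0.8] -8.9
[-7.7, 12.4, -0.8] -8.9
[-9.5, 11.1, -0.7] -8.9
[-11.1, 9.5, -0.7] -8.9
[-12.5, 7.7, -0.6] -8.9
[-13.5, 5.7, -0.5] -8.9
[-14.2, 3.5, -0.4] -8.9
[-14.6, 1.3, -0.4] -8.9
```

View pics/w13.png

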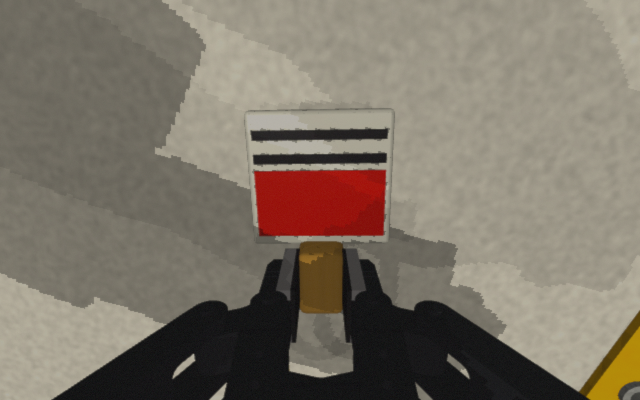

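```bash
python3 -m crank '[[[-5.7,13.5,-2,-8.9,230],[-7.7,12.4,-2,-8.9,230],[-9.5,11,-2,-8.9,230],[-11,9.5,-2,-8.9,230],[-12.5,7.7,-2,-8.9,230],[-13.5,5.7,-2,-8.9,230],[-14,3.5,-2,-8.9,230],[-14.6,1.3,-2,-8.9,230],[0,0,0,0,230]]]'
python3 - <<'E'
from h import *
tilt();rel(3)
plan([.6105,-.130,.036],176.2,step=20)
E
```

```text
clock: 29.58
eef_pos: [0.5357, -0.1269, 0.0564]
tool_rot: [0.012, 1.0, -0.004, -0.028]
ft_force: [-0.2, -0.3, -2.6]
grip_width: 0.0186
tilt deg x,y [-3.22 -0.41]
bar in hook frame mm [125.2 -44.6]
yaw 178.6 pos [ 0.5357 -0.1269  0.0564] need world mm [ 74.8  -3.1 -20.4] turn 2.4 rows 4
[-19.0, -0.3, 4.0] 0.6
[-19.0, -0.1, 4.0] 0.6
[-19.0, 0.1, 4.0] 0.6
[-19.0, 0.3, 4.0] 0.6
```

```bash
python3 -m crank '[[[-19,0,4,0.6,230],[-19,0,4,0.6,230],[-19,0,2,0.6,230],[-16,0,2,0.6,230],[0,0,0,0,230]]]'
python3 - <<'E'
from h import *
tilt();rel(3)
plan([.6105,-.130,.036],176.2,step=20)
c=cam("scene");crop(c,250,200,400,310,5,"pics/s14.png")
E
```

```text
clock: 30.2
eef_pos: [0.602, -0.1295, 0.0338]
tool_rot: [0.041, 0.999, -0.004, -0.035]
ft_force: [-0.9, 0.1, -1.5]
grip_width: 0.0184
tilt deg x,y [-3.99 -0.3 ]
bar in hook frame mm [ 61.3 -40.1]
yaw 175.3 pos [ 0.602  -0.1295  0.0338] need world mm [ 8.5 -0.5  2.2] turn -0.9 rows 1
[-8.4, 0.2, -2.8] -0.9
```

View pics/s14.png

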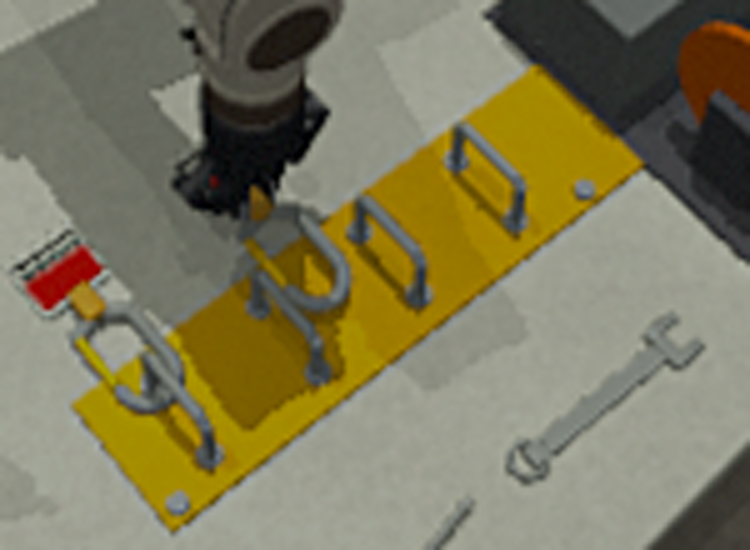

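```bash
python3 -m crank '[[[-10,0,-2,-0.9,230],[0,0,0,0,230],[-1,-8,0,0,230],[-1,-8,0,0,230],[-1,-8,0,0,230],[-1,-8,0,0,230],[0,-6,0,0,230],[0,0,0,0,230]]]'
python3 - <<'E'
from h import *
tilt();rel(3);print(bot.get_obs()["ft_force"],bot.get_obs()["eef_pos"])
c=cam("scene");crop(c,250,200,400,310,5,"pics/s15.png")
E
```

```text
clock: 31.25
eef_pos: [0.6091, -0.168, 0.0347]
tool_rot: [0.032, 0.999, -0.0, -0.038]
ft_force: [-3.6, 2.9, -1.1]
grip_width: 0.0187
tilt deg x,y [-4.4  0.1]
bar in hook frame mm [51.  -3.2]
[-3.62399959  2.88004168 -1.09212144] [ 0.60911548 -0.16803731  0.03465854]
```

View pics/s15.png

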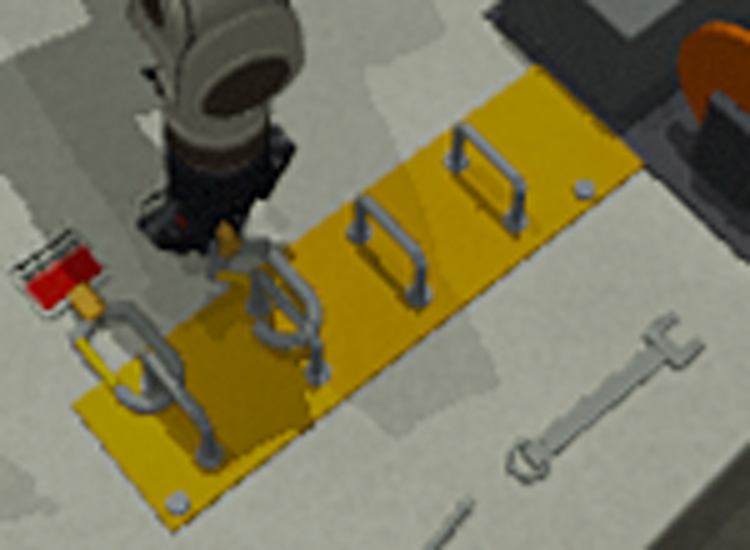

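```bash
python3 -m crank '[[[2,-2,0,0,230],[8,0,0,0,230],[8,0,0,0,230],[8,0,0,0,230],[7,0,0,0,230],[0,0,0,0,230]]]'
python3 - <<'E'
from h import *
tilt();rel(3);print(bot.get_obs()["ft_force"],bot.get_obs()["eef_pos"])
c=cam("scene");crop(c,250,200,400,310,5,"pics/s16.png")
E
```

```text
clock: 32.05
eef_pos: [0.5749, -0.1701, 0.0383]
tool_rot: [0.033, 0.999, -0.003, -0.037]
ft_force: [0.3, 0.2, -2.1]
grip_width: 0.0186
tilt deg x,y [-4.21 -0.22]
bar in hook frame mm [85.   1.2]
[ 0.26935568  0.18715278 -2.08503113] [ 0.57486999 -0.17011564  0.03830937]
```

View pics/s16.png

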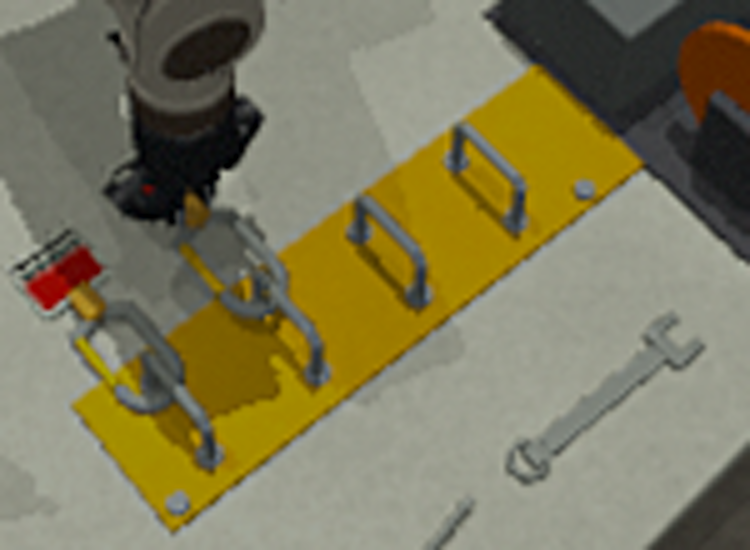

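```bash
python3 -m crank '[[[-4,0,8,0,230],[0,0,8,0,230],[0,0,3,0,230],[0,0,0,0,150],[0,0,0,0,90],[0,0,0,0,90],[-2,0,-20,0,90],[0,0,-40,0,60],[15,0,-50,0,0],[20,0,-50,0,0],[10,0,-40,0,0],[0,0,0,0,0]]]'
python3 - <<'E'
from h import *
tilt();print(yaw())
plan([.47,.02,.26],176.2)
E
```

```text
clock: 33.6
eef_pos: [0.551, -0.1672, 0.2289]
tool_rot: [0.033, 0.999, -0.004, -0.033]
ft_force: [0.3, 0.6, -0.5]
grip_width: 0.0858
tilt deg x,y [-3.84 -0.36]
176.22268563179998
yaw 176.2 pos [ 0.551  -0.1672  0.2289] need world mm [-81.  187.2  31.1] turn 0.0 rows 4
[23.8, 45.3, -6.7] 0.0
[23.8, 45.3, -6.7] 0.0
[23.8, 45.3, -6.7] 0.0
[23.8, 45.3, -6.7] 0.0
```

```bash
python3 -m crank '[[[20,40,-10,0,0],[20,40,-10,0,0],[20,40,-10,0,0],[20,40,-10,0,0],[6,20,0,0,0],[0,0,0,0,0]]]'; sh t.sh
python3 - <<'E'
from h import *
c=cam("wrist");save(c,"w14.npz");cv2.imwrite("pics/w14.png",c["img"])
E
```

```text
clock: 34.35
eef_pos: [0.4772, 0.0232, 0.2702]
tool_rot: [0.034, 0.999, -0.004, -0.035]
ft_force: [0.1, -0.7, 0.8]
grip_width: 0.0855
tilt deg x,y [-3.98 -0.31]
[0.4772 0.0232 0.2702] 176.1 [ 0.05   0.24   0.102  1.503 -0.002  0.117]
```

View pics/w14.png

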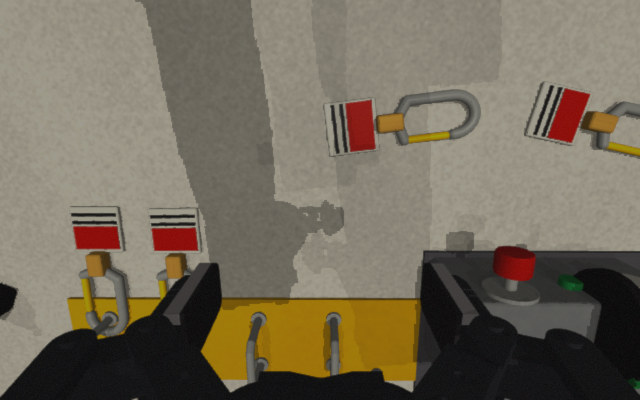

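Run:
```python
from h import *
c=load("w14.npz");tagfit(c,(480,110),(327,130),(390,122),.13)
for p in ((258,318),(333,318)): print(onz(c,*p,.008).round(4))
```

```text
len 0.17623797695115695 yaw 93.50553125837305 block [0.4216 0.1041] direct [0.4215 0.1026 0.02  ]
yaw 176.1 pos [0.4774 0.0225 0.2702] need world mm [ -55.8   81.5 -140.2] turn -97.4 rows 10
[5.1, 7.9, 14.3] -9.7
[3.7, 8.8, 14.2] -9.7
[2.2, 9.5, 14.1] -9.7
[0.6, 9.9, 14.0] -9.7
[-1.1, 10.0, 13.9] -9.7
[-2.7, 9.9, 13.8] -9.7
[-4.4, 9.4, 13.7] -9.7
[-5.9, 8.7, 13.6] -9.7
[-7.3, 7.8, 13.5] -9.7
[-8.4, 6.6, 13.4] -9.7
[ 0.6657 -0.0756  0.008 ]
[0.6718 0.0243 0.008 ]
```

```bash
python3 -m crank '[[[5,8,12,-9.7,0],[4,9,12,-9.7,0],[2,9.5,12,-9.7,0],[0.6,10,12,-9.7,0],[-1,10,12,-9.7,0],[-2.7,10,12,-9.7,0],[-4.4,9.4,12,-9.7,0],[-6,8.7,12,-9.7,0],[-7.3,7.8,12,-9.7,0],[-8.4,6.6,12,-9.7,0],[0,0,0,0,0]]]'; sh t.sh
python3 - <<'E'
from h import *
c=cam("wrist");save(c,"w15.npz");cv2.imwrite("pics/w15.png",c["img"])
E
```

```text
clock: 35.78
eef_pos: [0.4185, 0.0998, 0.1433]
tool_rot: [0.738, -0.674, -0.025, 0.03]
ft_force: [-0.2, -0.3, 0.2]
grip_width: 0.0855
tilt deg x,y [-4.41 -0.6 ]
[0.4185 0.0998 0.1433] -84.8 [ 0.229  0.227 -0.255  1.166  0.007 -1.433]
```

View pics/w15.png

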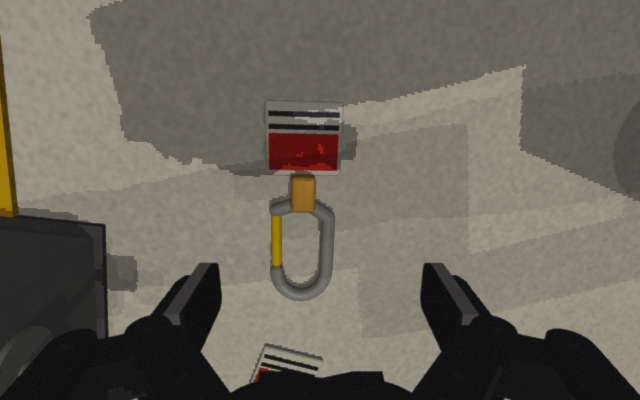

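```bash
python3 -m crank '[[[0,0,0,10,0],[0,0,0,-10,0],[0,0,0,10,0],[0,0,0,-10,0],[0,0,0,10,0],[0,0,0,-10,0],[0,0,0,10,0],[0,0,0,-10,0],[0,0,0,10,0],[0,0,0,-10,0],[0,0,0,0,0],[0,0,0,0,0]]]' ; sh t.sh
python3 - <<'E'
from h import *
c=load("w15.npz");tagfit(c,(302,300),(304,102),(303,190),.05)
E
```

```text
clock: 37.33
eef_pos: [0.431, 0.0911, 0.1499]
tool_rot: [0.72, -0.693, -0.018, 0.025]
ft_force: [0.2, 0.1, -0.6]
grip_width: 0.0857
tilt deg x,y [-3.49 -0.61]
[0.431  0.0911 0.1499] -87.8 [ 0.207  0.228 -0.233  1.171  0.002 -1.401]
len 0.1766691876384381 yaw 93.78800327697164 block [0.4218 0.104 ] direct [0.4226 0.0987 0.02  ]
yaw -87.8 pos [0.431  0.0911 0.1499] need world mm [ -9.2  12.8 -99.9] turn -1.6 rows 2
[-7.0, 1.3, 50.1] -0.8
[-7.1, 1.2, 50.1] -0.8
```

```bash
python3 -m crank '[[[-4,1,33,-0.8,0],[-5,1,33,-0.8,0],[-5,0,30,0,0],[0,0,18,0,60],[0,0,8,0,60],[0,0,0,0,60]]]'
python3 - <<'E'
from h import *
tilt()
plan([.4218,.104,.005],-86.2)
E
```

```text
clock: 38.08
eef_pos: [0.4244, 0.1036, 0.0267]
tool_rot: [0.724, -0.689, -0.016, 0.022]
ft_force: [0.1, 0.6, 0.7]
grip_width: 0.0655
tilt deg x,y [-3.14 -0.56]
yaw -87.1 pos [0.4244 0.1036 0.0267] need world mm [ -2.6   0.4 -21.7] turn -0.9 rows 1
[-0.7, 1.4, 21.8] -0.9
```

```bash
python3 -m crank '[[[-0.7,1.4,14,-0.9,60],[0,0,6,0,60],[0,0,0,0,200],[0,0,0,0,230],[0,0,0,0,230],[0,0,0,0,230],[0,0,0,0,230]]]'; sh t.sh; python3 -m crank '[[[0,0,-18,0,230],[0,0,-18,0,230],[0,0,-14,0,230],[0,0,0,0,230]]]'
python3 - <<'E'
from h import *
tilt()
plan([.54,-.03,.06],176.2)
c=cam("wrist");cv2.imwrite("pics/w16.png",c["img"])
E
```

```text
clock: 38.95
eef_pos: [0.4257, 0.1043, 0.0104]
tool_rot: [0.729, -0.684, -0.014, 0.019]
ft_force: [-0.6, 0.8, -1.5]
grip_width: 0.0183
tilt deg x,y [-2.71 -0.49]
[0.4257 0.1043 0.0104] -86.4 [ 0.238  0.388 -0.438  0.792  0.003 -1.395]
clock: 39.45
eef_pos: [0.4274, 0.1048, 0.0603]
tool_rot: [0.729, -0.684, -0.015, 0.02]
ft_force: [0.7, 0.4, -2.0]
grip_width: 0.0182
tilt deg x,y [-2.84 -0.49]
yaw -86.4 pos [0.4274 0.1048 0.0603] need world mm [ 112.6 -134.8   -0.3] turn 97.4 rows 10
[14.2, -10.4, -0.4] 9.7
[12.2, -12.6, -0.5] 9.7
[9.9, -14.5, -0.6] 9.7
[7.3, -16.0, -0.7] 9.7
[4.5, -17.0, -0.8] 9.7
[1.5, -17.5, -0.8] 9.7
[-1.4, -17.5, -0.8] 9.7
[-4.4, -17.0, -0.8] 9.7
[-7.2, -16.0, -0.8] 9.7
[-9.8, -14.6, -0.7] 9.7
```

View pics/w16.png

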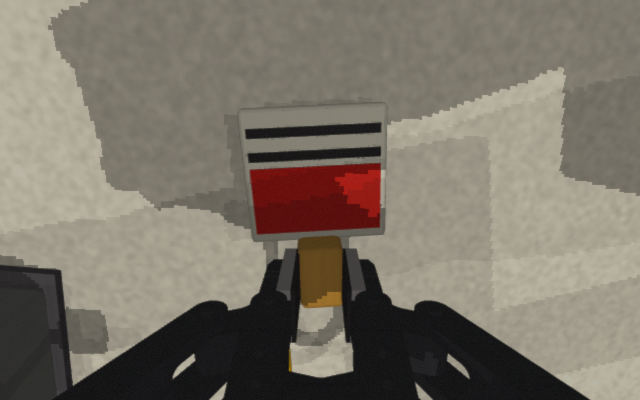

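```bash
python3 -m crank '[[[14,-10,-2,9.7,230],[12,-12.6,-2,9.7,230],[10,-14.5,-2,9.7,230],[7.3,-16,-2,9.7,230],[4.5,-17,-2,9.7,230],[1.5,-17.5,-2,9.7,230],[-1.4,-17.5,-2,9.7,230],[-4.4,-17,-2,9.7,230],[-7,-16,-2,9.7,230],[-9.8,-14.6,-2,9.7,230],[0,0,0,0,230]]]'
python3 - <<'E'
from h import *
tilt();rel(2)
plan([.617,-.030,.04],176.2,step=20)
c=cam("scene");crop(c,250,200,400,310,5,"pics/s17.png")
E
```

```text
clock: 40.88
eef_pos: [0.5312, -0.0361, 0.0616]
tool_rot: [0.056, 0.998, -0.006, -0.036]
ft_force: [0.3, -0.3, -2.2]
grip_width: 0.0182
tilt deg x,y [-4.19 -0.5 ]
bar in hook frame mm [138.8 -23.1]
yaw 173.5 pos [ 0.5312 -0.0361  0.0616] need world mm [ 85.8   6.1 -21.6] turn -2.7 rows 5
[-17.2, 3.2, 3.0] -0.5
[-17.2, 3.0, 3.0] -0.5
[-17.2, 2.9, 3.0] -0.5
[-17.3, 2.7, 3.0] -0.5
[-17.3, 2.6, 3.0] -0.5
```

View pics/s17.png

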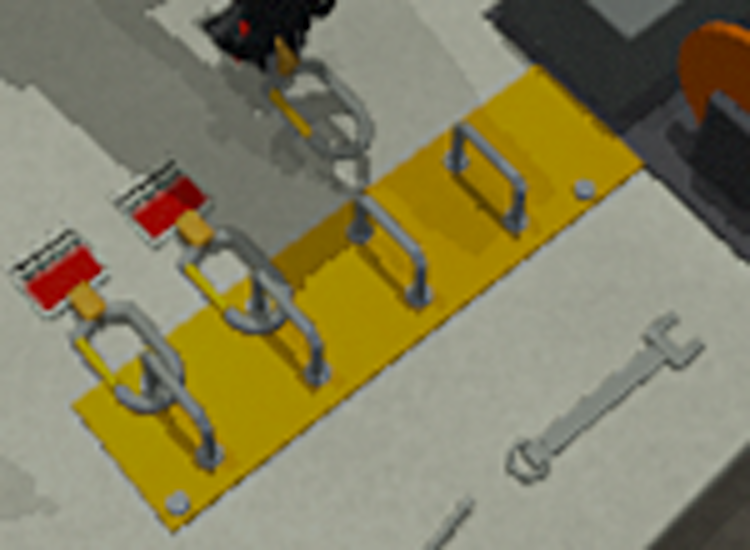

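```bash
python3 -m crank '[[[0,12,0,-1,230],[0,9,1,-0.5,230],[-18,0,4,0,230],[-19,0,4,0,230],[-18,0,4,0,230],[-18,0,3,0,230],[0,0,0,0,230]]]'
python3 - <<'E'
from h import *
tilt();rel(2);rel(2,2.5)
plan([.617,-.030,.04],176.2,step=20)
c=cam("scene");crop(c,250,200,400,310,5,"pics/s18.png")
E
```

```text
clock: 41.8
eef_pos: [0.6019, -0.0103, 0.0373]
tool_rot: [0.032, 0.999, -0.005, -0.04]
ft_force: [0.2, -0.6, -1.0]
grip_width: 0.0185
tilt deg x,y [-4.55 -0.39]
bar in hook frame mm [ 68.6 -60.1]
bar in hook frame mm [ 65.9 -63. ]
yaw 176.3 pos [ 0.6019 -0.0103  0.0373] need world mm [ 15.1 -19.7   2.7] turn 0.1 rows 1
[-16.0, -18.7, -3.7] 0.1
```

View pics/s18.png

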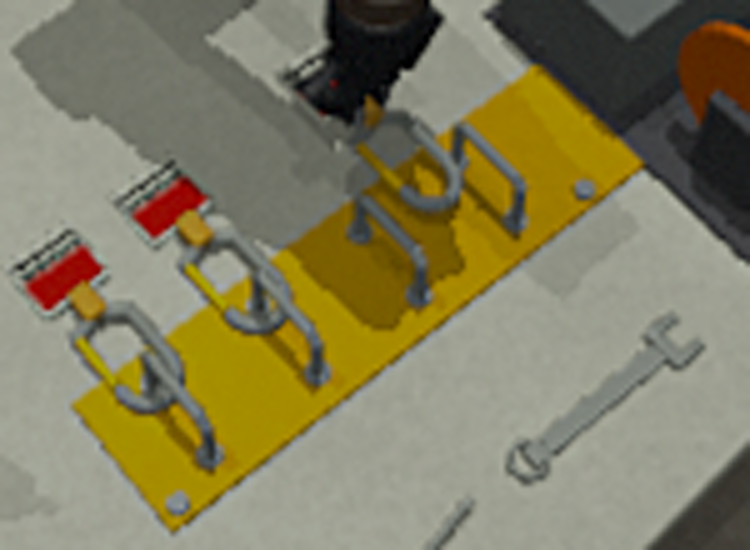

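```bash
python3 -m crank '[[[0,-12,-2,1,230],[-8,-6,-1,0,230],[-8,0,-2,0,230],[0,0,0,0,230]]]'
python3 - <<'E'
from h import *
tilt();rel(2);rel(2,2.5);print(bot.get_obs()["eef_pos"],bot.get_obs()["ft_force"])
E
```

```text
clock: 42.35
eef_pos: [0.6156, -0.0305, 0.0426]
tool_rot: [0.041, 0.998, -0.005, -0.04]
ft_force: [-0.3, -0.4, -1.6]
grip_width: 0.0186
tilt deg x,y [-4.62 -0.38]
bar in hook frame mm [ 54.4 -39.9]
bar in hook frame mm [ 52.6 -42.2]
[ 0.61560216 -0.03045857  0.04257548] [-0.33644756 -0.41062986 -1.57599351]
```

```bash
python3 -m crank '[[[-2,-8,1,0,230],[-1,-8,1,0,230],[-1,-8,0,0,230],[-1,-8,0,0,230],[0,-7,0,0,230],[0,0,0,0,230]]]'
python3 - <<'E'
from h import *
tilt();rel(2);rel(2,2.5);print(bot.get_obs()["eef_pos"],bot.get_obs()["ft_force"])
c=cam("scene");crop(c,250,200,400,310,5,"pics/s19.png")
E
```

```text
clock: 43.1
eef_pos: [0.6153, -0.0695, 0.0398]
tool_rot: [0.04, 0.998, -0.002, -0.042]
ft_force: [-3.0, 2.6, 0.1]
grip_width: 0.018
tilt deg x,y [-4.87 -0.04]
bar in hook frame mm [51.5 -1.1]
bar in hook frame mm [51.4 -3.4]
[ 0.61530029 -0.06945132  0.03981752] [-3.02787014  2.57286458  0.12589246]
```

View pics/s19.png

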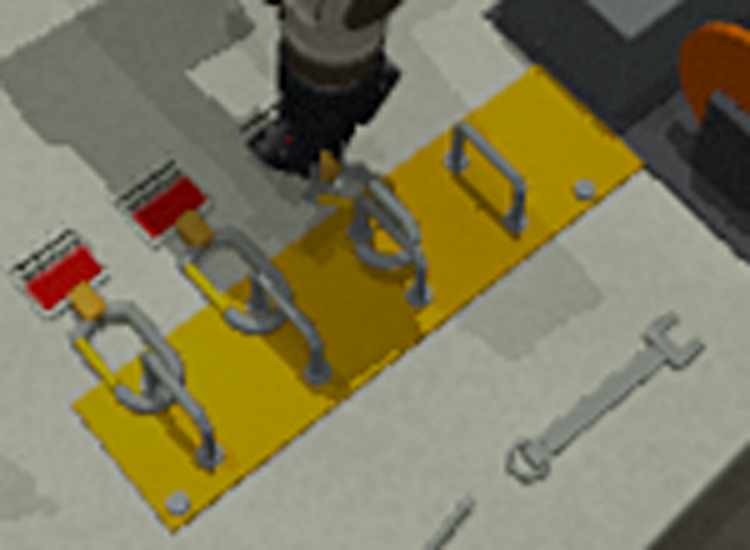

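```bash
python3 -m crank '[[[2,-1,0,0,230],[8,0,0,0,230],[8,0,0,0,230],[8,0,0,0,230],[8,0,0,0,230],[0,0,0,0,230]]]'
python3 - <<'E'
from h import *
tilt();rel(2);print(bot.get_obs()["eef_pos"],bot.get_obs()["ft_force"])
c=cam("scene");crop(c,250,200,400,310,5,"pics/s20.png")
E
```

```text
clock: 43.9
eef_pos: [0.582, -0.0695, 0.044]
tool_rot: [0.04, 0.998, -0.004, -0.039]
ft_force: [1.1, 0.5, -1.6]
grip_width: 0.0181
tilt deg x,y [-4.44 -0.33]
bar in hook frame mm [84.6  1.7]
[ 0.58203653 -0.06948889  0.04402161] [ 1.06946116  0.45369569 -1.55350276]
```

View pics/s20.png

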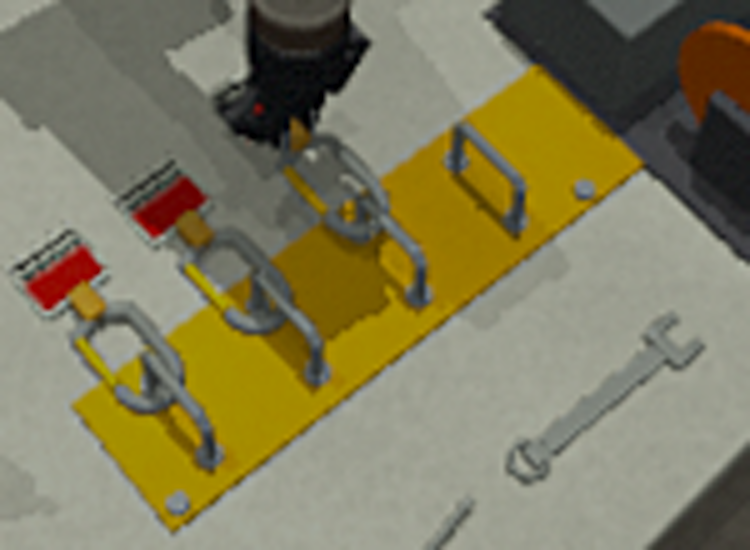

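```bash
python3 -m crank '[[[-4,0,9,0,230],[0,0,9,0,230],[0,0,6,0,230],[0,0,0,0,150],[0,0,0,0,90],[0,0,0,0,90],[-2,0,-20,0,90],[0,0,-40,0,60],[15,0,-50,0,0],[15,0,-50,0,0],[10,0,-40,0,0],[0,0,0,0,0]]]'
python3 - <<'E'
from h import *
tilt();print(yaw())
plan([.47,.22,.26],176.2)
E
```

```text
clock: 45.45
eef_pos: [0.562, -0.0661, 0.2278]
tool_rot: [0.041, 0.998, -0.005, -0.038]
ft_force: [0.6, 0.3, 0.5]
grip_width: 0.0852
tilt deg x,y [-4.41 -0.39]
175.30477803306954
yaw 175.3 pos [ 0.562  -0.0661  0.2278] need world mm [-92.  286.1  32.2] turn -0.9 rows 6
[19.5, 46.2, -4.5] -0.1
[19.4, 46.3, -4.5] -0.1
[19.3, 46.3, -4.5] -0.1
[19.2, 46.4, -4.5] -0.1
[19.0, 46.4, -4.5] -0.1
[18.9, 46.5, -4.5] -0.1
```

```bash
python3 -m crank '[[[22,44,-12,0,0],[22,46,-10,0,0],[19,46,-8,0,0],[19,46,-5,0,0],[19,46,-5,0,0],[10,40,-5,0,0],[0,0,0,0,0]]]'; sh t.sh
python3 - <<'E'
from h import *
c=cam("wrist");save(c,"w17.npz");cv2.imwrite("pics/w17.png",c["img"])
E
```

```text
clock: 46.32
eef_pos: [0.4744, 0.2175, 0.2737]
tool_rot: [0.042, 0.998, -0.006, -0.04]
ft_force: [0.3, -0.3, -0.9]
grip_width: 0.0854
tilt deg x,y [-4.62 -0.44]
[0.4744 0.2175 0.2737] 175.1 [0.415 0.336 0.241 1.553 0.025 0.499]
```

View pics/w17.png

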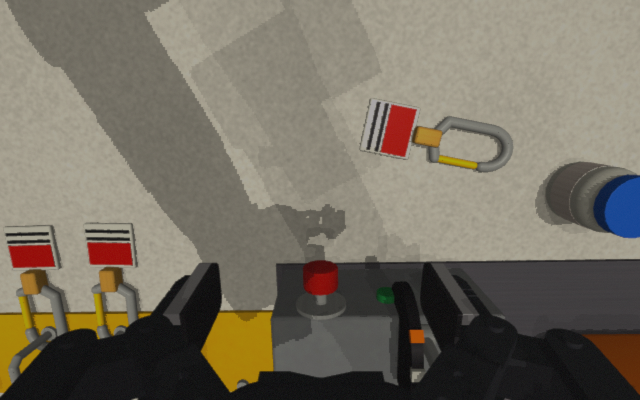

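Run:
```python
from h import *
c=load("w17.npz");tagfit(c,(512,150),(366,126.5),(428,136),.13)
```

```text
len 0.17524340657873225 yaw 76.28165618578666 block [0.4375 0.3416] direct [0.4365 0.3401 0.02  ]
yaw 175.0 pos [0.4744 0.2161 0.2735] need world mm [ -37.   125.5 -143.5] turn -81.3 rows 9
[4.0, 13.8, 16.1] -9.0
[1.8, 14.4, 15.9] -9.0
[-0.4, 14.8, 15.7] -9.0
[-2.7, 14.7, 15.5] -9.0
[-5.0, 14.3, 15.4] -9.0
[-7.1, 13.5, 15.2] -9.0
[-9.1, 12.5, 15.1] -9.0
[-10.9, 11.1, 14.9] -9.0
[-12.5, 9.4, 14.8] -9.0
```

```bash
python3 -m crank '[[[4,14,14,-9,0],[2,14.4,14,-9,0],[0,15,14,-9,0],[-2.7,15,14,-9,0],[-5,14.3,14,-9,0],[-7,13.5,14,-9,0],[-9,12.5,14,-9,0],[-11,11,14,-9,0],[-12.5,9.4,14,-9,0],[0,0,0,0,0]]]'; sh t.sh
python3 -m crank '[[[0,0,0,10,0],[0,0,0,-10,0],[0,0,0,10,0],[0,0,0,-10,0],[0,0,0,10,0],[0,0,0,-10,0],[0,0,0,10,0],[0,0,0,-10,0],[0,0,0,10,0],[0,0,0,-10,0],[0,0,0,0,0],[0,0,0,0,0]]]' ; sh t.sh
python3 - <<'E'
from h import *
c=cam("wrist");save(c,"w18.npz");cv2.imwrite("pics/w18.png",c["img"])
E
```

```text
clock: 47.62
eef_pos: [0.4349, 0.3355, 0.1379]
tool_rot: [-0.625, 0.779, 0.021, -0.041]
ft_force: [0.0, 0.1, 1.2]
grip_width: 0.0856
tilt deg x,y [-5.1  -1.05]
[0.4349 0.3355 0.1379] -102.4 [ 0.636  0.457  0.065  1.262  0.038 -0.718]
clock: 49.12
eef_pos: [0.4448, 0.3183, 0.1429]
tool_rot: [-0.601, 0.798, 0.017, -0.04]
ft_force: [0.9, 0.1, -0.0]
grip_width: 0.0859
tilt deg x,y [-4.78 -1.22]
[0.4448 0.3183 0.1429] -105.9 [ 0.604  0.448  0.064  1.268  0.03  -0.688]
```

View pics/w18.png

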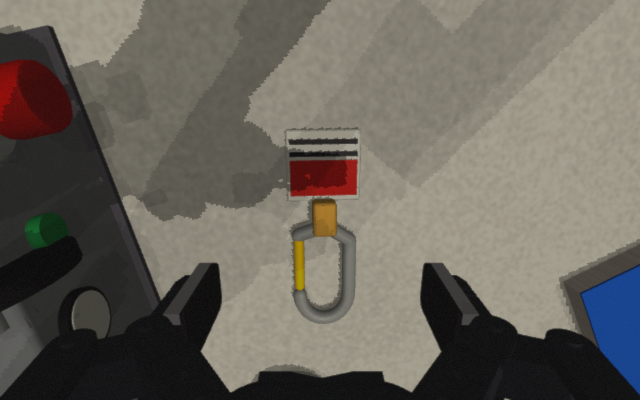

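Run:
```python
from h import *
c=load("w18.npz");tagfit(c,(324,323),(323,129),(325,216),.05)
```

```text
len 0.17800763505618625 yaw 74.34617378181157 block [0.4378 0.3407] direct [0.4364 0.3369 0.02  ]
yaw -105.9 pos [0.4448 0.3183 0.1429] need world mm [ -6.9  22.4 -92.9] turn -0.2 rows 2
[-11.8, 3.0, 46.3] -0.1
[-11.8, 2.9, 46.3] -0.1
```

```bash
python3 -m crank '[[[-8,2,30,0,0],[-8,2,30,0,0],[-8,2,30,0,0],[0,0,16,0,60],[0,0,8,0,60],[0,0,0,0,60]]]'
python3 - <<'E'
from h import *
tilt()
plan([.4378,.3407,.005],-105.3)
E
```

```text
clock: 49.92
eef_pos: [0.4381, 0.3411, 0.027]
tool_rot: [-0.596, 0.802, 0.016, -0.038]
ft_force: [0.8, -0.8, 0.9]
grip_width: 0.0653
tilt deg x,y [-4.58 -1.13]
yaw -106.6 pos [0.4381 0.3411 0.027 ] need world mm [ -0.3  -0.4 -22. ] turn -1.3 rows 1
[-0.5, -1.4, 22.0] -1.3
```

```bash
python3 -m crank '[[[-0.5,-1.4,14,-1.3,60],[0,0,5,0,60],[0,0,0,0,200],[0,0,0,0,230],[0,0,0,0,230],[0,0,0,0,230],[0,0,0,0,230]]]'; sh t.sh; python3 -m crank '[[[0,0,-18,0,230],[0,0,-18,0,230],[0,0,-14,0,230],[0,0,0,0,230]]]'
python3 - <<'E'
from h import *
tilt()
plan([.53,.08,.07],175.2)
c=cam("wrist");cv2.imwrite("pics/w19.png",c["img"])
E
```

```text
clock: 50.8
eef_pos: [0.4394, 0.3413, 0.0093]
tool_rot: [-0.606, 0.795, 0.016, -0.036]
ft_force: [-0.8, -0.7, -0.3]
grip_width: 0.0186
tilt deg x,y [-4.42 -1.  ]
[0.4394 0.3413 0.0093] -105.3 [ 0.643  0.59  -0.083  0.97   0.032 -0.661]
clock: 51.3
eef_pos: [0.4429, 0.3421, 0.0587]
tool_rot: [-0.606, 0.795, 0.017, -0.037]
ft_force: [-0.3, -0.1, -2.0]
grip_width: 0.0187
tilt deg x,y [-4.51 -1.06]
yaw -105.3 pos [0.4429 0.3421 0.0587] need world mm [  87.1 -262.1   11.3] turn 79.5 rows 8
[28.8, -19.1, -1.7] 9.9
[25.0, -23.7, -2.1] 9.9
[20.5, -27.7, -2.6] 9.9
[15.4, -30.8, -3.0] 9.9
[9.9, -32.9, -3.4] 9.9
[4.0, -34.1, -3.7] 9.9
[-1.9, -34.3, -3.9] 9.9
[-7.9, -33.4, -4.1] 9.9
```

View pics/w19.png

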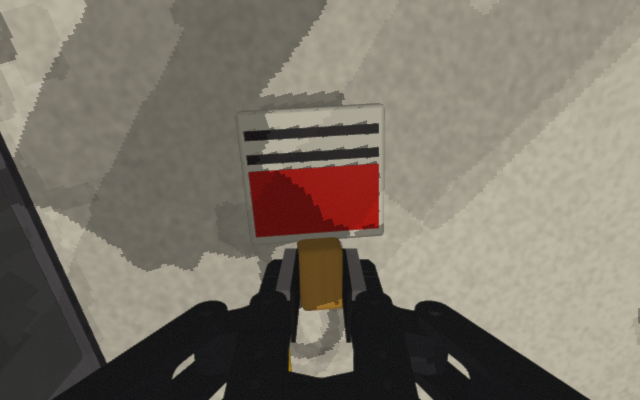

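```bash
python3 -m crank '[[[30,-6,-3,0,230],[45,-8,-3,0,230],[45,-8,-3,0,230],[45,-8,-3,0,230],[45,-8,-3,0,230],[35,-6,-3,0,230],[20,-4,-3,0,230],[0,0,0,0,230]]]'; sh t.sh
python3 - <<'E'
from h import *
plan([.50,.08,.075],175.2)
E
```

```text
clock: 52.35
eef_pos: [0.416, 0.0657, 0.0807]
tool_rot: [-0.606, 0.794, 0.018, -0.041]
ft_force: [0.4, -0.3, -1.8]
grip_width: 0.0186
tilt deg x,y [-5.   -1.27]
[0.416  0.0657 0.0807] -105.2 [ 0.162  0.289 -0.359  1.013 -0.008 -1.142]
yaw -105.2 pos [0.416  0.0657 0.0807] need world mm [84.  14.3 -5.7] turn 79.6 rows 8
[-4.5, -9.7, -0.2] 10.0
[-6.1, -8.8, -0.2] 10.0
[-7.5, -7.6, -0.2] 10.0
[-8.7, -6.2, -0.2] 10.0
[-9.7, -4.6, -0.1] 10.0
[-10.3, -2.8, 0.0] 10.0
[-10.6, -1.0, 0.2] 10.0
[-10.6, 0.8, 0.3] 10.0
```

```bash
python3 -m crank '[[[-4.5,-9.7,-2,9.9,230],[-6,-8.8,-2,9.9,230],[-7.5,-7.6,-2,9.9,230],[-8.7,-6.2,-2,9.9,230],[-9.7,-4.6,-2,9.9,230],[-10.3,-2.8,-2,9.9,230],[-10.6,-1,-2,9.9,230],[-10.6,1,-2,9.9,230],[0,0,0,0,230]]]'; sh t.sh
python3 - <<'E'
from h import *
rel(1);rel(1,2.5)
plan([.624,.070,.045],174.5,step=20)
c=cam("wrist");cv2.imwrite("pics/w20.png",c["img"])
c=cam("scene");crop(c,250,180,400,290,5,"pics/s21.png")
E
```

```text
clock: 53.48
eef_pos: [0.5007, 0.0877, 0.0822]
tool_rot: [0.057, 0.997, -0.012, -0.048]
ft_force: [0.5, -0.2, -1.8]
grip_width: 0.0185
tilt deg x,y [-5.54 -1.11]
[0.5007 0.0877 0.0822] 173.4 [ 0.175  0.445 -0.114  1.11  -0.002  0.288]
bar in hook frame mm [178.6 -42.5]
bar in hook frame mm [176.5 -50.3]
yaw 173.4 pos [0.5007 0.0877 0.0822] need world mm [123.3 -17.7 -37.2] turn -1.1 rows 7
[-18.2, -0.4, 3.6] -0.2
[-18.2, -0.4, 3.6] -0.2
[-18.2, -0.5, 3.6] -0.2
[-18.2, -0.5, 3.6] -0.2
[-18.2, -0.6, 3.6] -0.2
[-18.2, -0.6, 3.6] -0.2
[-18.2, -0.7, 3.6] -0.2
```

View pics/w20.png

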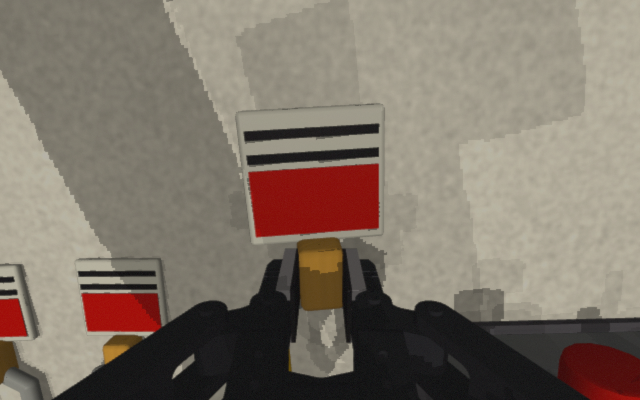

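View pics/s21.png

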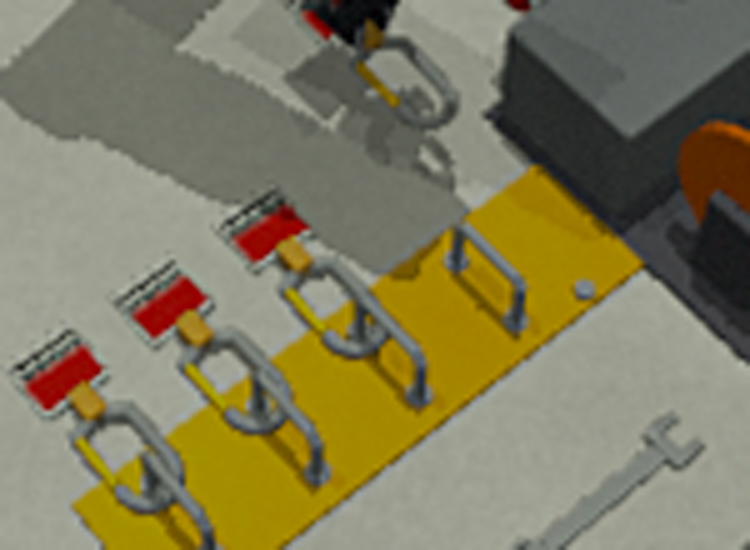

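```bash
python3 -m crank '[[[-18,-1,4,-0.3,230],[-18,-1,4,-0.3,230],[-18,-1,4,-0.3,230],[-18,-1,4,-0.3,230],[-18,-1,3,0,230],[-14,-1,2,0,230],[0,0,0,0,230]]]'; sh t.sh
python3 - <<'E'
from h import *
rel(1);rel(1,2.5)
c=cam("scene");crop(c,250,180,400,290,5,"pics/s22.png")
E
```

```text
clock: 54.45
eef_pos: [0.5965, 0.0722, 0.048]
tool_rot: [0.036, 0.998, -0.012, -0.053]
ft_force: [-1.1, 0.8, -2.0]
grip_width: 0.0185
tilt deg x,y [-6.1  -1.14]
[0.5965 0.0722 0.048 ] 175.7 [ 0.124  0.65   0.143  1.172 -0.007  0.197]
bar in hook frame mm [ 80.  -41.4]
bar in hook frame mm [ 78.1 -44.8]
```

View pics/s22.png

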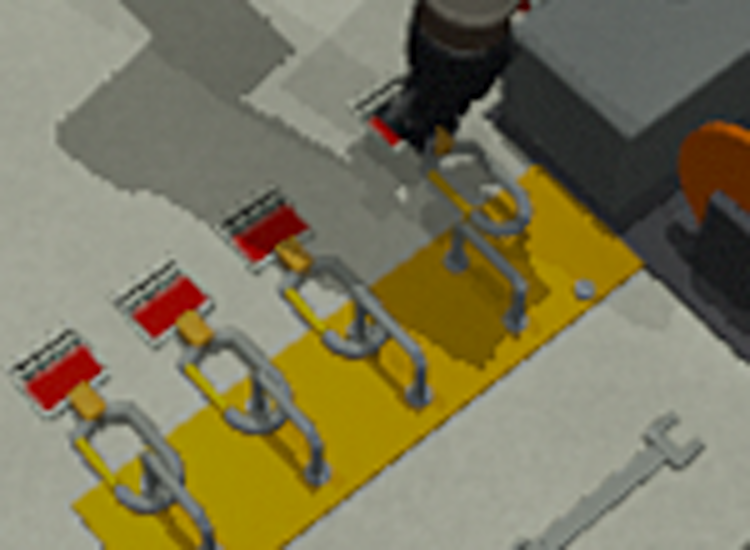

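```bash
python3 -m crank '[[[-12,0,1,0.5,230],[-12,0,1,0,230],[-5,0,0,0,230],[0,0,0,0,230]]]'; sh t.sh
python3 - <<'E'
from h import *
rel(1);rel(1,2.5)
E
```

```text
clock: 55.0
eef_pos: [0.6252, 0.0703, 0.0431]
tool_rot: [0.04, 0.998, -0.012, -0.053]
ft_force: [-0.3, -0.2, -2.2]
grip_width: 0.0186
tilt deg x,y [-6.17 -1.14]
[0.6252 0.0703 0.0431] 175.3 [ 0.115  0.708  0.238  1.211 -0.007  0.196]
bar in hook frame mm [ 51.6 -41.2]
bar in hook frame mm [ 49.7 -43.4]
```

```bash
python3 -m crank '[[[0,-8,0,0,230],[-1,-8,0,0,230],[-1,-8,0,0,230],[-1,-8,0,0,230],[0,-8,0,0,230],[0,0,0,0,230]]]'
python3 - <<'E'
from h import *
tilt();rel(1);rel(1,2.5);print(bot.get_obs()["eef_pos"],bot.get_obs()["ft_force"])
c=cam("scene");crop(c,250,180,400,290,5,"pics/s23.png")
E
```

```text
clock: 55.75
eef_pos: [0.6226, 0.03, 0.0441]
tool_rot: [0.039, 0.998, -0.009, -0.056]
ft_force: [-4.6, 2.1, -0.2]
grip_width: 0.0187
tilt deg x,y [-6.4  -0.83]
bar in hook frame mm [50.8 -1. ]
bar in hook frame mm [50.8 -3.2]
[0.62259479 0.03000448 0.0440662 ] [-4.62687445  2.12732882 -0.16789377]
```

View pics/s23.png

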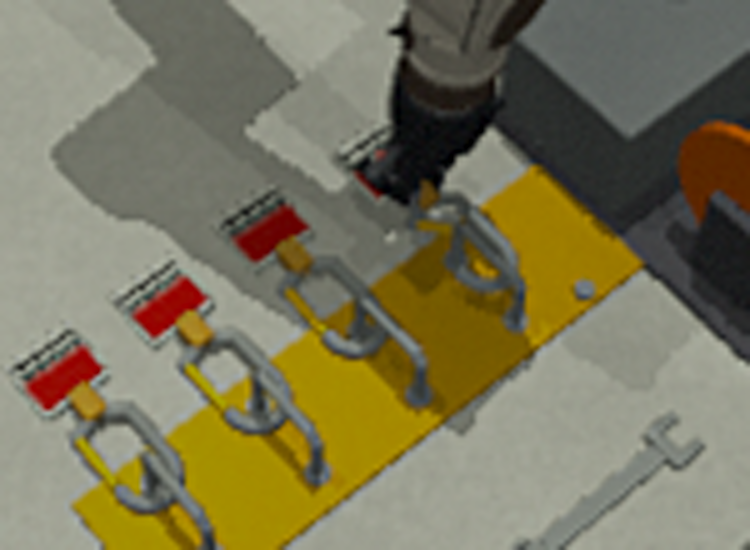

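```bash
python3 -m crank '[[[2,-1,0,0,230],[8,0,0,0,230],[8,0,0,0,230],[8,0,0,0,230],[8,0,0,0,230],[0,0,0,0,230]]]'
python3 - <<'E'
from h import *
tilt();rel(1);print(bot.get_obs()["eef_pos"],bot.get_obs()["ft_force"])
c=cam("scene");crop(c,250,180,400,290,5,"pics/s24.png")
E
```

```text
clock: 56.55
eef_pos: [0.588, 0.0303, 0.0486]
tool_rot: [0.039, 0.998, -0.012, -0.053]
ft_force: [1.0, -0.1, -2.0]
grip_width: 0.019
tilt deg x,y [-6.16 -1.08]
bar in hook frame mm [85.4  1.5]
[0.58798595 0.03032207 0.0486035 ] [ 0.9765443  -0.09702155 -1.9827575 ]
```

View pics/s24.png

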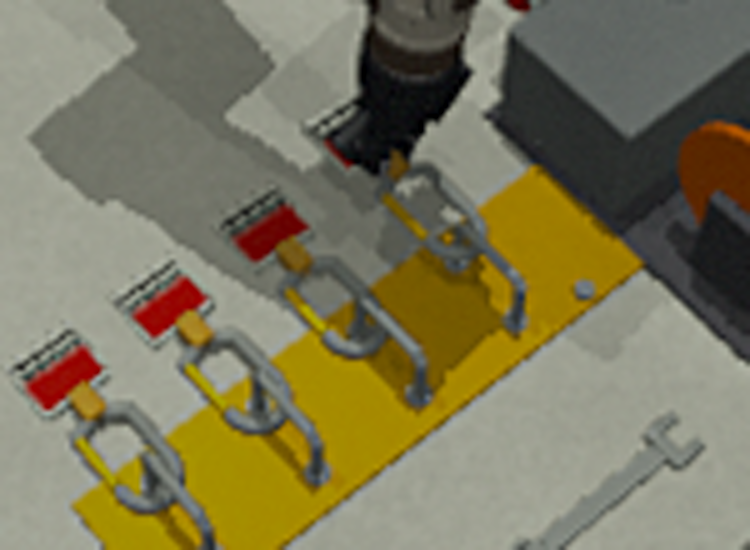

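```bash
python3 -m crank '[[[-4,0,10,0,230],[-2,0,10,0,230],[-1,0,7,0,230],[0,0,0,0,150],[0,0,0,0,90],[0,0,0,0,90],[-2,0,-20,0,90],[-2,0,-40,0,60],[10,0,-50,0,0],[20,0,-50,0,0],[20,0,-40,0,0],[0,0,0,0,0]]]'; sh t.sh
python3 - <<'E'
from h import *
plan([.48,.17,.27],175.9)
c=cam("wrist");save(c,"w21.npz");cv2.imwrite("pics/w21.png",c["img"])
c=cam("scene");crop(c,240,180,400,300,5,"pics/s25.png")
E
```

```text
clock: 58.1
eef_pos: [0.569, 0.0365, 0.2307]
tool_rot: [0.04, 0.998, -0.012, -0.052]
ft_force: [0.0, 0.5, -1.0]
grip_width: 0.085
tilt deg x,y [-5.98 -1.09]
[0.569  0.0365 0.2307] 175.4 [ 0.07   0.472  0.331  1.536 -0.012  0.15 ]
yaw 175.4 pos [0.569  0.0365 0.2307] need world mm [-89.  133.5  39.3] turn -0.5 rows 3
[34.4, 41.7, -10.8] -0.2
[34.2, 41.8, -10.8] -0.2
[34.1, 41.9, -10.8] -0.2
```

View pics/w21.png

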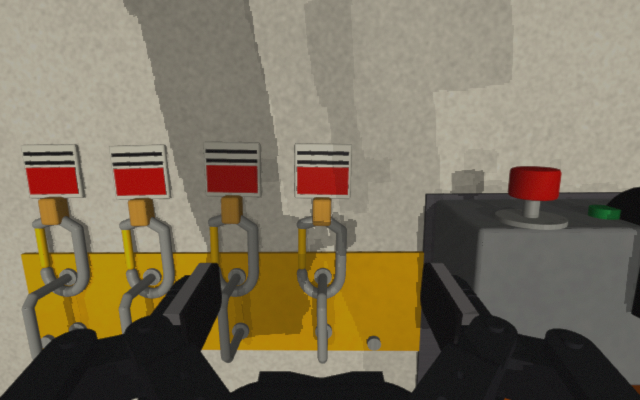

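View pics/s25.png

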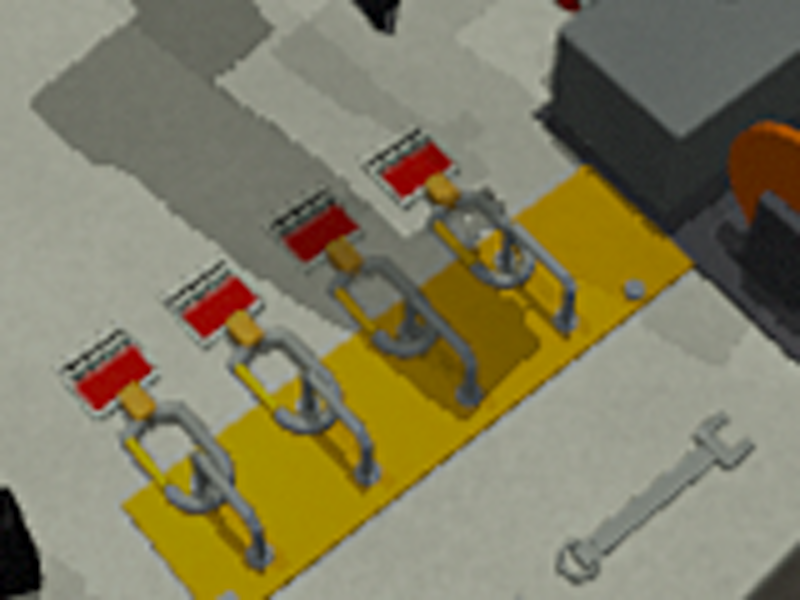

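All four tags are clipped with their gates shut. Before the knob I'll reduce the tool tilt at a retracted pose.

```bash
python3 -m crank '[[[34,20,-10,0,0],[40,20,-5,0,0],[40,20,0,0,0],[40,20,0,0,0],[35,20,0,0,0],[0,0,0,0,0]]]' >/dev/null; sh t.sh
python3 -m crank '[[[0,0,0,10,60],[0,0,0,-10,60],[0,0,0,10,60],[0,0,0,-10,60],[0,0,0,10,60],[0,0,0,-10,60],[0,0,0,10,60],[0,0,0,-10,60],[0,0,0,10,60],[0,0,0,-10,60],[0,0,0,0,60],[0,0,0,0,60]]]' >/dev/null; sh t.sh
python3 -m crank '[[[0,0,0,-10,60],[0,0,0,-10,60],[0,0,0,-10,60],[0,0,0,10,60],[0,0,0,10,60],[0,0,0,10,60]]]' >/dev/null; sh t.sh
```

```text
tilt deg x,y [-7.46 -1.36]
[0.3826 0.1528 0.2492] 175.1 [ 0.362  0.164 -0.053  1.484  0.024  0.443]
tilt deg x,y [-8.81 -2.09]
[0.3878 0.1454 0.2323] 174.1 [ 0.346  0.198 -0.06   1.47   0.018  0.443]
tilt deg x,y [-8.97 -2.18]
[0.3887 0.1443 0.2301] 173.5 [ 0.343  0.203 -0.06   1.468  0.017  0.451]
```

```bash
python3 -m crank '[[[10,0,40,0,60],[10,0,40,0,60],[10,0,40,0,60],[0,0,10,0,60],[0,0,0,0,60]]]' >/dev/null; sh t.sh
python3 -m crank '[[[0,0,0,10,60],[0,0,0,-10,60],[0,0,0,10,60],[0,0,0,-10,60],[0,0,0,10,60],[0,0,0,-10,60],[0,0,0,10,60],[0,0,0,-10,60]]]' >/dev/null; sh t.sh
```

```text
tilt deg x,y [-8.72 -2.12]
[0.3409 0.1429 0.1035] 172.9 [ 0.379  0.22  -0.393  1.113  0.022  0.496]
tilt deg x,y [-7.15 -1.53]
[0.3584 0.1477 0.1162] 172.5 [ 0.375  0.214 -0.357  1.126  0.021  0.501]
```

Low and close in, the tilt corrects itself, so I'll continue there.

```bash
python3 -m crank '[[[0,0,8,10,60],[0,0,0,-10,60],[0,0,0,10,60],[0,0,0,-10,60],[0,0,8,10,60],[0,0,0,-10,60],[0,0,0,10,60],[0,0,0,-10,60],[0,0,0,10,60],[0,0,0,-10,60],[0,0,0,10,60],[0,0,0,-10,60]]]' >/dev/null; sh t.sh
python3 -m crank '[[[15,0,8,10,60],[15,0,0,-10,60],[0,0,0,10,60],[0,0,0,-10,60],[0,0,8,10,60],[0,0,0,-10,60],[0,0,0,10,60],[0,0,0,-10,60],[0,0,0,10,60],[0,0,0,-10,60],[0,0,0,10,60],[0,0,0,-10,60]]]' >/dev/null; sh t.sh
```

```text
tilt deg x,y [-4.6 -0.6]
[0.3838 0.1544 0.1211] 172.0 [ 0.368  0.22  -0.329  1.1    0.019  0.507]
tilt deg x,y [-2.07  0.4 ]
[0.3792 0.169  0.1292] 171.4 [ 0.404  0.176 -0.358  1.067  0.021  0.554]
```

```bash
python3 -m crank '[[[10,0,8,10,60],[10,0,8,-10,60],[0,0,0,10,60],[0,0,0,-10,60],[0,0,0,10,60],[0,0,0,-10,60],[0,0,0,10,60],[0,0,0,-10,60],[0,0,0,10,60],[0,0,0,-10,60],[0,0,0,10,60],[0,0,0,-10,60]]]' >/dev/null; sh t.sh
python3 - <<'E'
from h import *
plan([.44,.20,.22],176)
E
```

```text
tilt deg x,y [0.41 1.43]
[0.3845 0.1822 0.1366] 170.8 [ 0.428  0.152 -0.366  1.036  0.02   0.589]
yaw 170.8 pos [0.3845 0.1822 0.1366] need world mm [55.5 17.8 83.4] turn -5.2 rows 2
[-26.1, 14.3, -41.3] -2.6
[-26.7, 13.1, -41.3] -2.6
```

```bash
python3 -m crank '[[[-18,10,-25,-2,60],[-18,10,-25,-2,60],[-18,0,-30,-1,60],[0,0,0,0,60]]]' >/dev/null; sh t.sh
python3 - <<'E'
from h import *
c=cam("wrist");save(c,"w22.npz");cv2.imwrite("pics/w22.png",c["img"])
E
```

```text
tilt deg x,y [1.07 1.68]
[0.4474 0.1948 0.2272] 175.8 [ 0.398  0.196 -0.064  1.283  0.02   0.471]
```

View pics/w22.png

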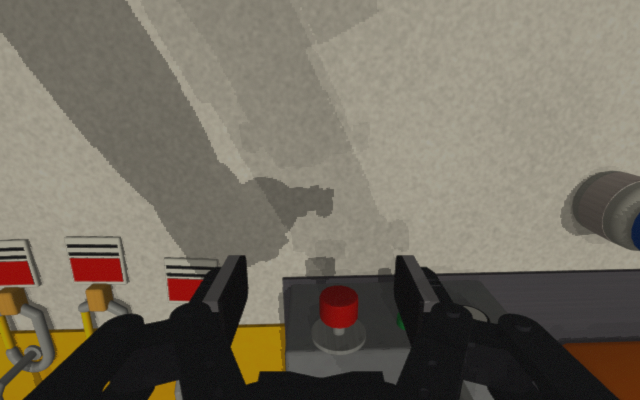

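Run:
```python
from h import *
c=load("w22.npz")
for v in (290,300,308,316,322): print(v,dep(c,339,v).round(4))
for u in (321,325,330,339,348,353,357): print(u,dep(c,u,310).round(4))
plan([.5615,.2095,.15],176.1)
```

```text
290 [0.5513 0.2088 0.0903]
300 [0.5512 0.2075 0.1059]
308 [0.5526 0.2066 0.1156]
316 [0.5605 0.2061 0.116 ]
322 [0.5672 0.2058 0.1153]
321 [0.5603 0.1907 0.1059]
325 [0.5568 0.1944 0.1111]
330 [0.5553 0.1987 0.1136]
339 [0.555  0.2065 0.1151]
348 [0.5554 0.2143 0.1156]
353 [0.5596 0.2191 0.1105]
357 [0.5644 0.2233 0.1044]
yaw 175.8 pos [0.446  0.1944 0.2257] need world mm [115.5  15.1 -75.7] turn -0.3 rows 3
[-37.7, 7.0, 26.0] -0.1
[-37.7, 7.0, 26.0] -0.1
[-37.7, 6.9, 26.0] -0.1
```

```bash
python3 -m crank '[[[-38,6,20,0,75],[-38,6,20,0,75],[-37,6,20,0,75],[0,0,0,0,75]]]' >/dev/null; sh t.sh
python3 - <<'E'
from h import *
plan([.562,.2075,.080],176.1)
c=cam("wrist");cv2.imwrite("pics/w23.png",c["img"]);print(bot.get_obs()["grip_width"])
E
```

```text
tilt deg x,y [0.81 1.62]
[0.5623 0.206  0.1659] 175.8 [0.34  0.451 0.135 1.232 0.022 0.414]
yaw 175.8 pos [0.5623 0.206  0.1659] need world mm [ -0.3   1.5 -85.9] turn -0.3 rows 2
[0.7, -0.5, 42.9] -0.2
[0.7, -0.5, 42.9] -0.2
0.06005372030825615
```

View pics/w23.png

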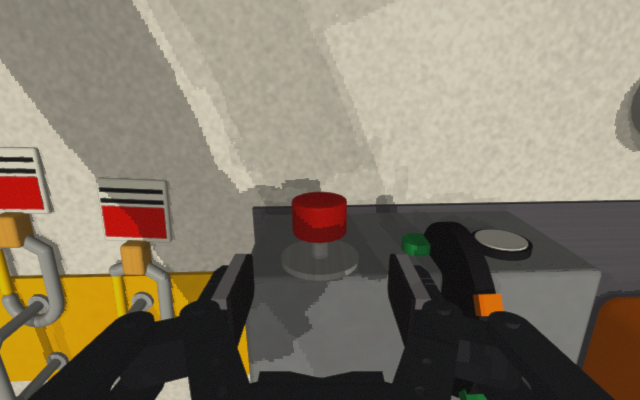

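Run:
```python
from h import *
c=cam("wrist")
for u,v in ((430,300),(470,330),(500,322),(520,345),(540,385),(580,395),(485,303),(480,240)):
    print(u,v,(dep(c,u,v)-bot.get_obs()["eef_pos"]).round(3),dep(c,u,v).round(3))
```

```text
430 300 [-0.01   0.035  0.045] [0.551 0.241 0.214]
470 330 [-0.005  0.044  0.055] [0.556 0.25  0.223]
500 322 [-0.009  0.051  0.057] [0.552 0.258 0.226]
520 345 [-0.009  0.052  0.066] [0.553 0.259 0.234]
540 385 [-0.007  0.051  0.078] [0.554 0.257 0.246]
580 395 [-0.008  0.057  0.082] [0.553 0.263 0.25 ]
485 303 [ 0.028  0.079 -0.002] [0.589 0.285 0.166]
480 240 [ 0.034  0.114 -0.081] [0.595 0.32  0.087]
```

```bash
python3 -m crank '[[[0,-0.5,30,0,75],[0,0,30,0,75],[0,0,22,0,75],[0,0,0,0,75]]]'; sh t.sh
python3 - <<'E'
from h import *
plan([.562,.2075,.080],176.1)
E
```

```text
clock: 68.97
eef_pos: [0.5599, 0.2089, 0.0904]
tool_rot: [0.035, 0.999, 0.016, 0.01]
ft_force: [0.9, -0.1, 0.4]
grip_width: 0.0605
tilt deg x,y [1.21 1.81]
[0.5599 0.2089 0.0904] 175.9 [0.346 0.501 0.007 1.047 0.023 0.417]
yaw 175.9 pos [0.5599 0.2089 0.0904] need world mm [  2.1  -1.4 -10.4] turn -0.2 rows 1
[-2.0, -1.6, 10.4] -0.2
```

```bash
python3 -m crank '[[[-2,-1.6,9,0,75],[0,0,4,0,75],[0,0,0,0,230],[0,0,0,0,230],[0,0,0,0,230],[0,0,0,0,230],[0,0,0,0,230]]]'; sh t.sh
```

```text
clock: 69.85
eef_pos: [0.5633, 0.2075, 0.0816]
tool_rot: [0.035, 0.999, 0.017, 0.013]
ft_force: [-1.6, -0.9, -0.3]
grip_width: 0.0341
tilt deg x,y [1.54 1.85]
[0.5633 0.2075 0.0816] 176.0 [ 0.342  0.51  -0.003  1.022  0.021  0.413]
```

```bash
python3 -m crank '[[[7,0,0,0,230],[7,0,0,0,230],[7,0,0,0,230],[6,0,0,0,230],[0,0,0,0,230],[0,0,0,0,230]]]'; sh t.sh
python3 - <<'E'
from h import *
c=cam("wrist");save(c,"w24.npz");cv2.imwrite("pics/w24.png",c["img"])
E
```

```text
clock: 70.6
eef_pos: [0.5436, 0.2088, 0.0816]
tool_rot: [0.036, 0.999, 0.016, 0.022]
ft_force: [2.2, -1.7, 0.2]
grip_width: 0.0341
tilt deg x,y [2.6  1.73]
[0.5436 0.2088 0.0816] 175.8 [ 0.36   0.466 -0.077  0.974  0.012  0.433]
```

View pics/w24.png

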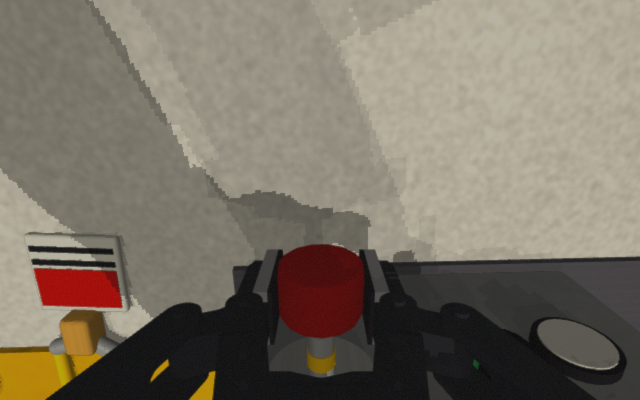

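The knob has moved about 20 mm and its yellow band shows on the stem. I'll pull once more against the stop to confirm.

```bash
python3 -m crank '[[[6,0,0,0,230],[5,0,0,0,230],[0,0,0,0,230]]]'; sh t.sh
python3 - <<'E'
from h import *
c=cam("wrist")
for u,v in ((320,270),(320,285),(320,300),(320,315),(320,325)): print(dep(c,u,v).round(4))
crop(c,220,200,420,400,3,"pics/w25.png")
E
```

```text
clock: 71.03
eef_pos: [0.5438, 0.2087, 0.0817]
tool_rot: [0.038, 0.999, 0.015, 0.033]
ft_force: [-4.1, -0.7, 4.4]
grip_width: 0.0341
tilt deg x,y [3.89 1.58]
[0.5438 0.2087 0.0817] 175.6 [ 0.366  0.452 -0.101  0.944  0.002  0.442]
[0.5313 0.2085 0.1041]
[0.5324 0.2082 0.1123]
[0.5358 0.2078 0.1165]
[0.5427 0.2073 0.1162]
[0.5476 0.2069 0.1159]
```

View pics/w25.png

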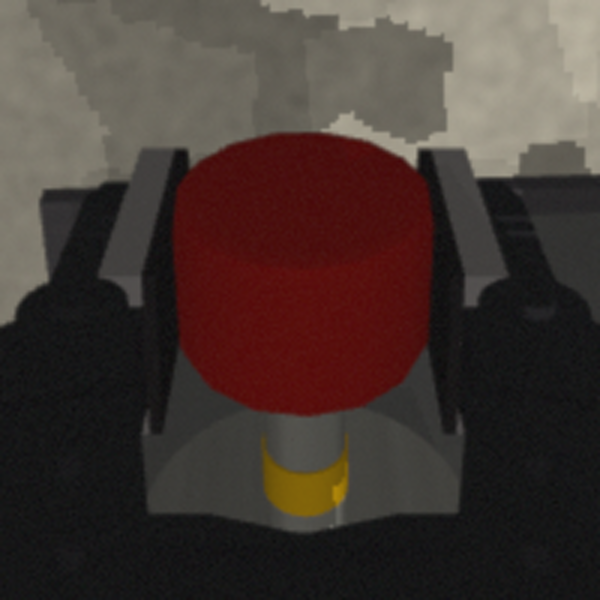

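The knob is at its on stop: its front face moved from x 0.5515 to 0.532, and pulling further gave no more travel. Now I'll push it home.

```bash
python3 -m crank '[[[-7,0,0,0,230],[-7,0,0,0,230],[-7,0,0,0,230],[-6,0,0,0,230],[-5,0,0,0,230],[0,0,0,0,230],[0,0,0,0,230]]]'; sh t.sh
python3 - <<'E'
from h import *
c=cam("wrist")
for v in range(245,340,8): print(v,dep(c,320,v).round(4),c["img"][v,320])
crop(c,220,200,420,400,3,"pics/w26.png")
E
```

```text
clock: 71.95
eef_pos: [0.5633, 0.2074, 0.0819]
tool_rot: [0.037, 0.999, 0.016, 0.019]
ft_force: [-1.5, -0.9, -1.1]
grip_width: 0.0342
tilt deg x,y [2.25 1.73]
[0.5633 0.2074 0.0819] 175.8 [ 0.345  0.502 -0.017  1.005  0.015  0.419]
245 [0.5513 0.2078 0.0838] [16 17 75]
253 [0.551  0.2076 0.0918] [12 12 76]
261 [0.5507 0.2074 0.0989] [14 17 76]
269 [0.5511 0.2072 0.1044] [12 12 77]
277 [0.5512 0.207  0.1099] [12 13 77]
285 [0.5521 0.2068 0.1138] [13 15 83]
293 [0.5539 0.2066 0.1161] [15 17 95]
301 [0.5575 0.2063 0.1159] [14 18 94]
309 [0.56   0.2061 0.1172] [15 20 95]
317 [0.5648 0.2058 0.1155] [13 15 95]
325 [0.5679 0.2056 0.1161] [19 18 95]
333 [0.5706 0.2053 0.1172] [17 21 95]
```

View pics/w26.png

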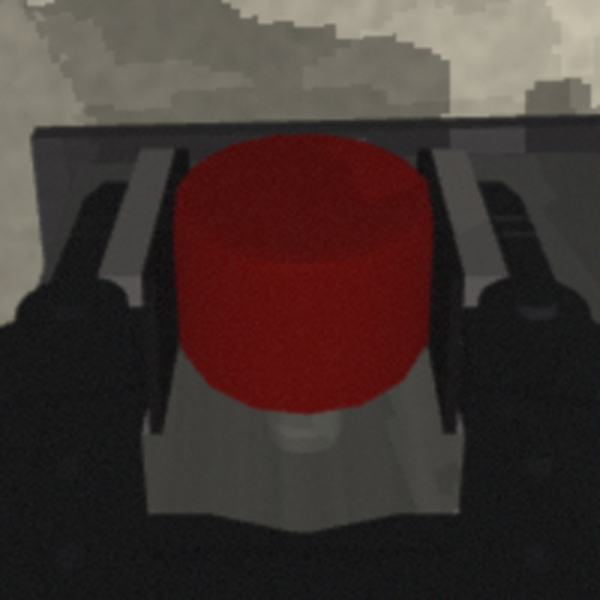

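```bash
python3 -m crank '[[[-4,0,0,0,230],[0,0,0,0,75],[0,0,0,0,75],[0,0,0,0,75],[0,0,-25,0,75],[0,0,-35,0,75],[0,0,-40,0,75],[30,0,-40,0,75],[45,0,-20,0,75],[45,0,0,0,75],[0,0,0,0,75]]]'; sh t.sh
python3 - <<'E'
from h import *
c=cam("wrist");save(c,"w27.npz");cv2.imwrite("pics/w27.png",c["img"])
c=cam("scene");crop(c,230,130,440,300,3.7,"pics/s27.png")
c=cam("top");save(c,"t27.npz");crop(c,180,130,450,250,2.9,"pics/t27.png")
E
```

```text
clock: 73.38
eef_pos: [0.4412, 0.2122, 0.2439]
tool_rot: [0.036, 0.999, 0.019, 0.021]
ft_force: [0.1, 0.4, 0.4]
grip_width: 0.0604
tilt deg x,y [2.46 2.06]
[0.4412 0.2122 0.2439] 175.8 [ 0.44   0.171 -0.051  1.294  0.014  0.513]
```

View pics/w27.png

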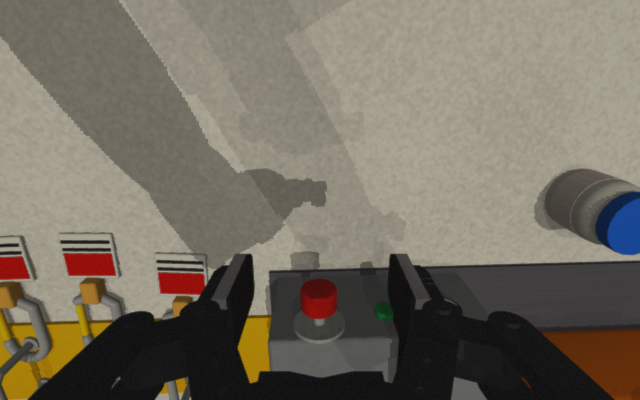

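View pics/s27.png

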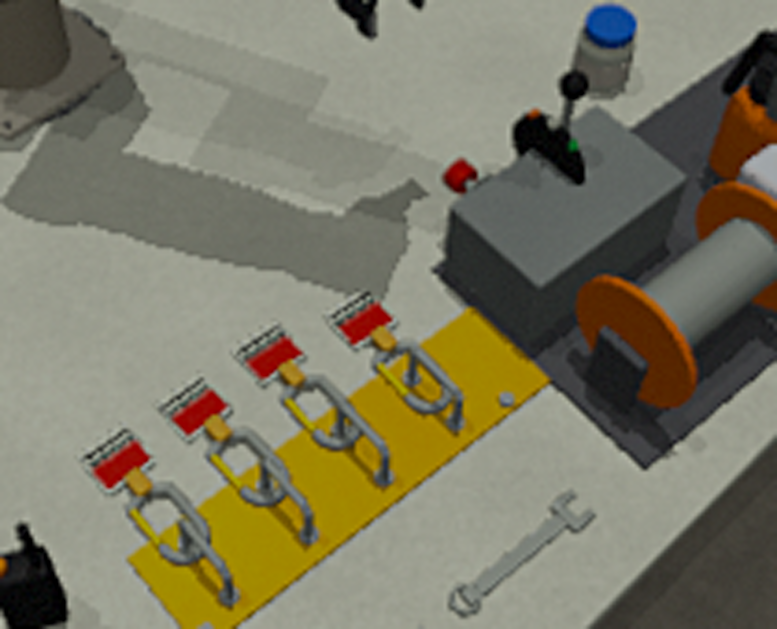

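View pics/t27.png

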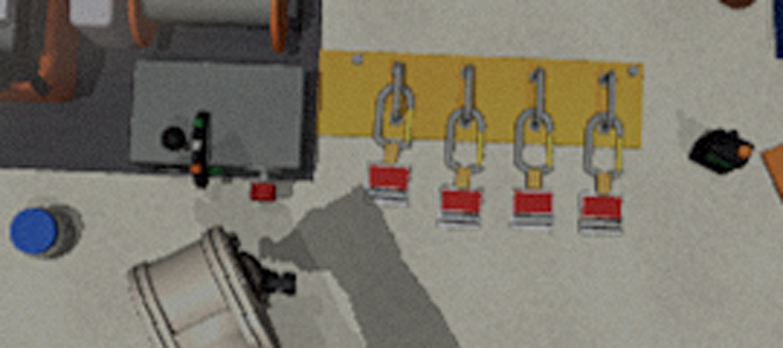

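Everything looks in place, but tag 1 has slid forward round its bar (probably the knock). I'll measure it along with the lever and knob.

Run:
```python
from h import *
t=load("t27.npz");crop(t,295,145,405,220,7,"pics/t28.png")
c=load("w27.npz")
for v in (290,296,302,308,313): print(v,dep(c,319,v).round(4))
u,v=180+200/2.9,130+141/2.9
b=(180+174/2.9,130+139/2.9)
print("lever?",onz(t,*b,.221).round(4))
```

```text
290 [0.5508 0.2083 0.1035]
296 [0.5511 0.2079 0.1125]
302 [0.5557 0.2075 0.1152]
308 [0.5621 0.207  0.1155]
313 [0.5668 0.2066 0.1167]
lever? [0.6198 0.3021 0.221 ]
```

View pics/t28.png

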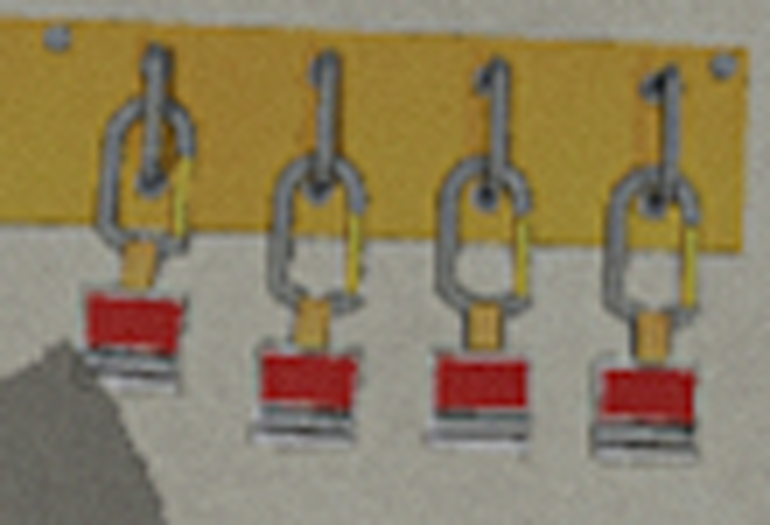

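Run:
```python
from h import *
c=cam("top");print(onz(c,295+148/7,145+182/7,.01).round(4),onz(c,295+140/7,145+265/7,.02).round(4))
print(bot.get_obs()["clock"]);print(bot.job_done())
```

```text
[0.6709 0.0257 0.01  ] [0.6199 0.0315 0.02  ]
73.575
the job is handed in; nothing more can be done
None
```

The winch is locked out and the job is handed in, at 73.6 s on the robot's clock; hand-in returned no verdict.

- **Lever:** I set it upright in two goes, because the ball slipped out of the jaws on the first grasp. A close view before clipping put the ball within about 1 mm of the white mark. The last top view, which is coarser, agreed.
- **Tags:** All four were present and are clipped on eyes 1 to 4. In the last pictures every front leg is inside its hook and every gate is shut.
- **Tag 1:** It slid about 40 mm forward round its bar after I released it, probably the expected knock. The bar now sits about 50 mm along the hook, clear of the shut gate.
- **Ignition:** I pulled the knob to its stop, with about 20 mm of travel and none left on a second pull, then pushed it home. Its front face read x = 0.551 m, the same as before the pull.
- **Other checks:** The radio and jar look unmoved in the last pictures. The wedge was only partly in the frame of the last top view. The arm ended clear of everything. The tool drifted to about 9° of tilt between tags and knob, so I corrected it before gripping the knob.

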